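# Put the washed cover plates back in their bays

## Task

The washed cover plates of the chip clamps lie in the draining tray, whose lanes are too snug to grip them in until they have been slid out over its open edge. Put every plate back in its own bay of the storage rack, the one made for its length, with as many studs on its stop as the plate has ports. Each must end up flat on the bay's deck between the side bars with its end up against the stop; leave the other things on the worktop where they are.

Things in the scene. Friction and masses are not known exactly. Their poses are not given: they have to be found in the camera images.
- tray: Grey fixed draining tray, 205 (x) x 212 (y) x 45 mm. Origin: on the worktop under its middle. Deck 36 mm above it. Open edge at local x = -102.5 mm, facing the robot. Five ribs along x, 6 mm wide, 9.5 mm above the deck, at local y = -102, -51, 0, 51, 102 mm form four lanes 45 mm wide. A lip 5.5 mm high closes the back end (x = 96.5 to 101.5 mm).
- tray_edge (a point): Middle of the tray's open edge, at deck height; axes as the tray's.
- rack: White base board of the storage rack, fixed, 128 x 272 x 8 mm; origin under its middle; four bays stand on it side by side along its y, 66 mm apart, in any order, mouths toward its -x.
- plate_1: Loose flat aluminium cover plate, 80 (x) x 40 (y) x 6 mm thick, 52 g or a little more or less, with one dark port along the middle of its top. Origin: middle of its underside; x along its length, z up. The same both ways round. It may be absent (then there is no pose from the start).
- bay_1: Fixed grey bay for plate_1, 58 mm wide. Origin: under the middle of its front edge (mouth), 8 mm above the worktop; +x leads inward. Deck 28 mm above the origin. Cross stop 46 mm in from the mouth, 10 mm thick, 13 mm above the deck, 1 white stud on top. Round side bars along x, tops 7 mm above the deck, 45 mm apart. The plate lies between them, 34 mm of it sticking out over the mouth.
- home_1 (a point): On the deck of bay_1, where the origin of plate_1 comes to lie when its end touches the stop; axes as the bay's (x inward).
- plate_2: Loose flat aluminium cover plate, 100 (x) x 40 (y) x 6 mm thick, 65 g or a little more or less, with a row of two dark ports along the middle of its top. Origin: middle of its underside; x along its length, z up. The same both ways round. It may be absent (then there is no pose from the start).
- bay_2: Fixed grey bay for plate_2, 58 mm wide. Origin: under the middle of its front edge (mouth), 8 mm above the worktop; +x leads inward. Deck 28 mm above the origin. Cross stop 66 mm in from the mouth, 10 mm thick, 13 mm above the deck, 2 white studs on top. Round side bars along x, tops 7 mm above the deck, 45 mm apart. The plate lies between them, 34 mm of it sticking out over the mouth.
- home_2 (a point): On the deck of bay_2, where the origin of plate_2 comes to lie when its end touches the stop; axes as the bay's (x inward).
- plate_3: Loose flat aluminium cover plate, 120 (x) x 40 (y) x 6 mm thick, 78 g or a little more or less, with a row of three dark ports along the middle of its top. Origin: middle of its underside; x along its length, z up. The same both ways round. It may be absent (then there is no pose from the start).
- bay_3: Fixed grey bay for plate_3, 58 mm wide. Origin: under the middle of its front edge (mouth), 8 mm above the worktop; +x leads inward. Deck 28 mm above the origin. Cross stop 86 mm in from the mouth, 10 mm thick, 13 mm above the deck, 3 white studs on top. Round side bars along x, tops 7 mm above the deck, 45 mm apart. The plate lies between them, 34 mm of it sticking out over the mouth.
- home_3 (a point): On the deck of bay_3, where the origin of plate_3 comes to lie when its end touches the stop; axes as the bay's (x inward).
- plate_4: Loose flat aluminium cover plate, 140 (x) x 40 (y) x 6 mm thick, 91 g or a little more or less, with a row of four dark ports along the middle of its top. Origin: middle of its underside; x along its length, z up. The same both ways round. It may be absent (then there is no pose from the start).
- bay_4: Fixed grey bay for plate_4, 58 mm wide. Origin: under the middle of its front edge (mouth), 8 mm above the worktop; +x leads inward. Deck 28 mm above the origin. Cross stop 106 mm in from the mouth, 10 mm thick, 13 mm above the deck, 4 white studs on top. Round side bars along x, tops 7 mm above the deck, 45 mm apart. The plate lies between them, 34 mm of it sticking out over the mouth.
- home_4 (a point): On the deck of bay_4, where the origin of plate_4 comes to lie when its end touches the stop; axes as the bay's (x inward).
- pen: Bystander, loose: black pen lying on the worktop; leave it alone.
- tweezers: Bystander, loose: tweezers lying on the worktop; leave it alone.
- screwdriver: Bystander, loose: dark screwdriver lying on the worktop; leave it alone.
Not all that is in view belongs to the job. Leave any brown or orange look-alike of the plate_1 alone.

How it is judged:
By the outcome, as a careful person would: the job done as asked, in the order asked, and still so for the second after the job is handed in, with the robot touching nothing.
Of plate_1, plate_2, plate_3, plate_4 only 3 to 4 are there at a start; the rules pass over those that are not, and their reading is None.
At some moment in a run one of plate_1, plate_2, plate_3, plate_4 may be knocked a few centimetres aside while the robot is not near it.
Once in a run the grip may slacken for a moment while it holds something.
It also fails if it takes over 210 s, if anything falls off the work surface, if the arm or the gripper's body presses on something with over 40 N, if the wrist force passes 120 N, or if a joint passes its speed limit or range.

## Robot

A 7-joint arm with a two-finger parallel gripper is mounted at the origin on a cart in front of the work surface, level with it; the furniture and walls round the work are solid. World frame = base frame: x ahead of the robot, y to its left, z up, the work surface at z = 0. Lengths are in m, angles in rad, forces in N, time in s.
With the tool pointing down it reaches from about 0.425 to 0.875 m from the base axis. Payload 4.7 kg.
Tool frame: the origin (TCP) lies between the finger pads; the fingertips stand 14 mm ahead of it and the grasp point (between the pads) lies 5 mm behind it; z points along the fingers, y is the line along which they close (so a half turn about z gives the same grasp; the last joint's range is limited). The gripper opens to 87 mm and grips with 3 to 60 N. Pads are 19 mm wide; open, the fingers measure 117 mm over their backs; the gripper's body (75 mm by 190 mm) begins 51 mm behind the grasp point.
Start: joints at [1.201, 0.321, -0.07, 1.45, 0.023, 1.371, -0.057], TCP at [0.243, -0.603, 0.237] pointing down, gripper open.
Joint ranges: [-2.86, 2.86], [-0.3, 2.09], [-1.38, 1.24], [0.06, 2.45], [-1.56, 4.7], [0.09, 2.05], [-2.69, 2.69]. Speed limits (rad/s): [2.57, 2.57, 3.14, 3.14, 3.14, 3.14, 3.14].

## Interface

Orientations are given as a rotation vector (axis times angle).
In Python, from bench import get_state, get_image, camera_params, close_job gives the robot as it stands. The module is installed in compiled form; this text tells all that it offers.
- The arm moves only by the tool arm_command, never from a script. Its argument "motion" is a list of rows, each a list of 5 numbers: the finger opening in mm, from 0 to 87, then the shift along the tool's x, y, z in mm, then the turn about the tool's z in degrees. In form: [[gripper, x, y, z, spin], ...]. A call has 1 to 5 rows; each row is the pose to reach, as a shift and turn from the pose commanded when the call began, along the tool's axes at that moment; what a row does not reach only later rows make up. A row lasts 1/12 s, in which the tool goes at most 41.7 mm and 7.16 degrees, less where a joint would pass 70% of its speed; a pose out of reach is approached as far as the arm can. A call with a gripper value outside its range is refused whole. The fingers move at their own pace and stop on an object; "newtons" is the grip in N (left out, the last holds). Time passes only in rows, so rows that repeat a pose let the fingers close. It gives the time, the measured TCP pose, the force, the opening and the grip force at its end, in the units of the state.
- get_state(): the state, without advancing time (a new reading comes with each control period).
- get_image(name): name is "scene" or "top" or "wrist"; returns (picture, depth): 384x512x3 uint8, red, green, blue; 384x512 float32, m along the optical axis (not along the pixel's ray), 0 where there is no reading.
- camera_params(name): a dict with "intrinsics" (3x3 intrinsics, pixels), "extrinsics" (4x4, takes a point from camera to world coordinates). Camera axes: x right, y down, z forward; pixel columns grow to the right and rows downward; lengths in m; the calibration is good to about 2 mm. A picture is of the moment at which its call begins: read the wrist's pose just before it. camera_params takes no time and is no camera call; for the wrist camera it gives the pose at the moment of the call.
- close_job(): hands the job in; it is judged then, once.
The state is a dict: "time": time; "joint_positions": joint angles; "qd": joint speeds; "joint_torque": joint torques, N m; "position": TCP position; "tool_rot": TCP orientation; "ft_force": force on the tool from outside, world axes, zero at the start; "torque": the same for the moment, N m; "grip_width": opening from 0.0 (shut) to 1.0 (fully open); "grip_force": force on a finger pad.
Only numpy, scipy, OpenCV 4.12 (cv2) and the standard library are available. Lean on these libraries where they do the work, as an engineer would, in place of code of your own. Each camera call takes 0.05 s, during which the arm holds its last target. There are 200 camera calls.

## Working session

There is one attempt and no reset: what is moved stays moved. The work goes in short steps, Python scripts to look and compute and a tool call to move; the robot and the scene stay as the last step left them, time stands still between calls to the robot, and variables do not carry over. Pictures are saved under pics/ and viewed, at most 14 in all, crops included, and the job is handed in when it is done.

Besides the shell and the picture viewer there is one more tool, called after "Request:" as a command line: name --pt "numbers of a row" for each row, then --argument value for the rest. arm_command: Moves the arm, as the interface text tells. Its arguments: {"type":"object","properties":{"motion":{"type":"array"},"newtons":{"type":"number"}},"required":["motion"]}

```bash
mkdir -p pics; cat > h.py <<'E'
import numpy as np, cv2
from scipy.spatial.transform import Rotation as R
from bench import *
def snap(n,f=None):
    P=camera_params(n); im,d=get_image(n)
    if f: cv2.imwrite('pics/'+f,cv2.cvtColor(im,cv2.COLOR_RGB2BGR))
    return im,d,P
def ray(P,uv,z):
    uv=np.atleast_2d(np.array(uv,float)); K=P['intrinsics'];T=P['extrinsics']
    d=np.c_[uv,np.ones(len(uv))]@np.linalg.inv(K).T@T[:3,:3].T; o=T[:3,3]
    return o+d*((z-o[2])/d[:,2])[:,None]
def cloud(P,d):
    v,u=np.indices(d.shape);K=P['intrinsics'];T=P['extrinsics']
    p=np.stack([(u-K[0,2])/K[0,0]*d,(v-K[1,2])/K[1,1]*d,d],-1)
    return p@T[:3,:3].T+T[:3,3]
E
python3 - <<'E'
from h import *
s=get_state();print(s)
for n in('top','scene','wrist'):
    im,d,P=snap(n,n+'0.png');np.savez(n+'0',im=im,d=d,**P);print(n,P['extrinsics'].round(3).tolist(),P['intrinsics'][0,0])
print(R.from_rotvec(s['tool_rot']).as_matrix().round(3))
E
```

```text
{'time': 0.0, 'joint_positions': array([ 1.20109637,  0.32183868, -0.07004413,  1.45166536,  0.02262654,
        1.37079893, -0.05684784]), 'qd': array([-8.85107687e-04, -8.33901738e-04, -1.33732811e-05,  3.07618759e-03,
        5.28199729e-04,  6.38065251e-04, -2.56666422e-04]), 'joint_torque': array([-5.76020702e-04, -4.91286027e+01, -4.03909441e-01, -3.12529099e+01,
       -6.37792144e-02,  4.36710985e-02,  1.74448469e-04]), 'position': array([ 0.24311728, -0.60225724,  0.23545583]), 'tool_rot': array([-3.08208548e+00, -5.98899719e-01,  7.85279564e-04]), 'ft_force': array([-0.05244547, -0.2123396 ,  0.0596604 ]), 'torque': array([ 0.03184613, -0.00168934, -0.01667322]), 'grip_force': 0.0, 'grip_width': 0.9981749229534299}
top [[0.019, -0.99, 0.137, 0.343], [-1.0, -0.018, 0.009, -0.035], [-0.007, -0.137, -0.99, 1.349], [0.0, 0.0, 0.0, 1.0]] 374.69216892544557
scene [[-0.574, -0.582, 0.577, -0.27], [-0.819, 0.422, -0.389, 0.51], [-0.017, -0.695, -0.718, 1.03], [0.0, 0.0, 0.0, 1.0]] 432.42974985187965
wrist [[0.374, -0.894, -0.245, 0.31], [-0.927, -0.362, -0.096, -0.575], [-0.003, 0.263, -0.965, 0.384], [0.0, 0.0, 0.0, 1.0]] 284.846242221403
[[ 0.927  0.374 -0.001]
 [ 0.374 -0.927  0.002]
 [-0.    -0.002 -1.   ]]
```

View pics/top0.png

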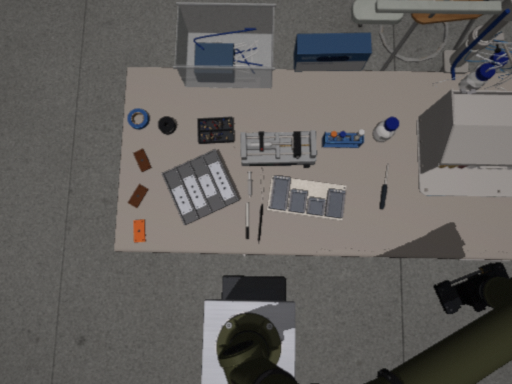

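View pics/scene0.png

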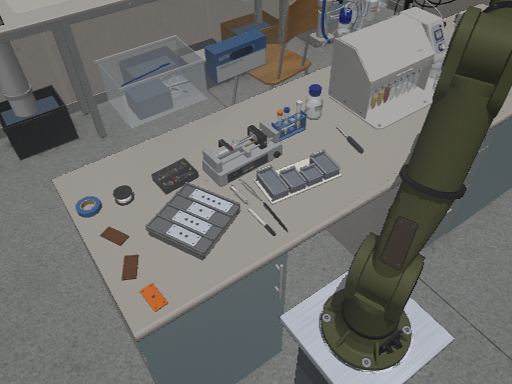

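The top view shows the tray around (201,187) with 4 light plates, and the rack at (307,199). Brown and orange look-alikes lie at (143,160), (138,196) and (139,231), outside the tray. I'll enlarge both areas in one crop.

```bash
python3 - <<'E'
import cv2,numpy as np
a=cv2.imread('pics/top0.png');b=cv2.imread('pics/scene0.png')
c=cv2.resize(a[140:250,155:355],None,fx=4,fy=4,interpolation=3)[:, :800][:300*2][:440]
cv2.imwrite('pics/c1.png',c)
e=cv2.resize(b[140:260,140:350],(800,457),interpolation=3);cv2.imwrite('pics/c2.png',e)
E
```

```text
(no output)
```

View pics/c1.png

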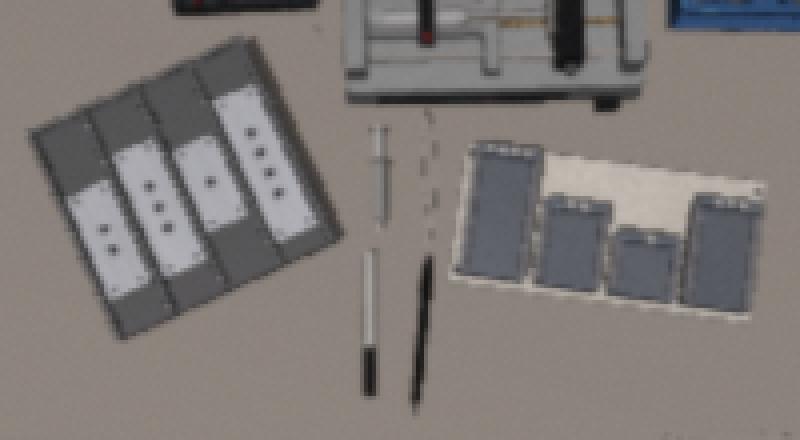

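View pics/c2.png

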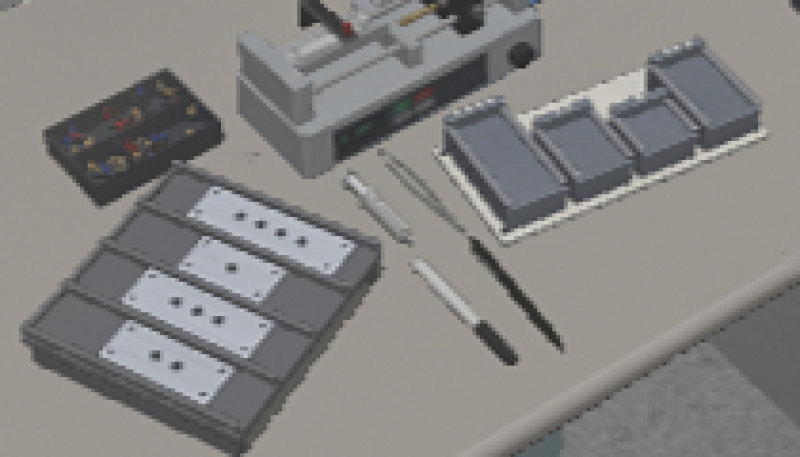

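All four plates are present. In the top view, the lanes from left to right hold plates 2, 3, 1 and 4, and the bays from left to right are 4, 2, 1 and 3 by studs. Next I'll get rough poses.

```bash
python3 - <<'E'
from h import *
D=np.load('top0.npz');im=D['im'];P={k:D[k] for k in('intrinsics','extrinsics')}
hsv=cv2.cvtColor(im,cv2.COLOR_RGB2HSV)
c=cloud(P,D['d'])
def rects(m,z,amin):
    n,l,st,_=cv2.connectedComponentsWithStats(m.astype(np.uint8))
    for i in range(1,n):
        if st[i,4]<amin: continue
        v,u=np.nonzero(l==i);p=ray(P,np.c_[u,v],z)[:,:2]*1000
        r=cv2.minAreaRect(p.astype(np.float32));print(z,st[i].tolist(),np.round(r[0],1),np.round(r[1],1),round(r[2],1),'depthz',np.median(c[l==i][:,2]).round(4))
g=im.astype(int);roi=np.zeros(im.shape[:2],bool);roi[148:227,160:244]=1
rects(roi&(g.min(2)>125)&(g[...,2]>=g[...,0]-2),.042,40)
rects(roi&(g.max(2)<105),.040,500)
for q in [(164,172),(216,150),(240,199),(185,224),(272,177),(346,186),(342,219),(268,208)]:
  print(q,ray(P,[q],.036 if q[0]<250 else .008).round(3)[0],im[q[1],q[0]])
r2=np.zeros_like(roi);r2[172:222,265:350]=1
rects(r2&(c[...,2]>.025),.036,60)
E
```

```text
0.042 [208, 161, 26, 39, 412] [570.3 110.3] [139.6  39.1] 25.8 depthz 0.0436
0.042 [183, 175, 23, 34, 360] [529.3 201.5] [119.3  41.1] 25.9 depthz 0.0433
0.042 [198, 174, 19, 24, 241] [551.9 157.9] [79.4 38.9] 25.1 depthz 0.0434
0.042 [172, 185, 20, 30, 302] [499.4 245.6] [99.1 38.6] 25.6 depthz 0.043
0.04 [162, 149, 79, 76, 2030] [549.4 178.8] [207.8 220.6] 26.4 depthz 0.0382
(164, 172) [0.597 0.314 0.036] [93 91 90]
(216, 150) [0.681 0.131 0.036] [91 86 85]
(240, 199) [0.505 0.04  0.036] [108 100  96]
(185, 224) [0.413 0.231 0.036] [72 70 70]
(272, 177) [ 0.591 -0.072  0.008] [127 121 115]
(346, 186) [ 0.563 -0.34   0.008] [156 148 143]
(342, 219) [ 0.443 -0.324  0.008] [156 150 143]
(268, 208) [ 0.478 -0.059  0.008] [156 150 145]
0.036 [269, 175, 38, 38, 963] [ 528.  -130.7] [127.1 119.5] 83.0 depthz 0.039
0.036 [325, 188, 20, 30, 492] [ 498.6 -293.4] [62.1 98.7] 83.0 depthz 0.0392
0.036 [306, 197, 19, 18, 287] [ 486.4 -225.8] [61.3 58.6] 83.0 depthz 0.0395
```

Request:
arm_command --pt "87 26 -18 0 0" --pt "87 52 -37 0 0" --pt "87 78 -55 0 0" --pt "87 104 -74 0 0" --pt "87 130 -92 0 0"

```text
time: 0.57
position: [0.3299, -0.4672, 0.2362]
tool_rot: [-3.083, -0.599, 0.001]
ft_force: [0.6, 0.2, -0.1]
grip_width: 0.999
grip_force: 0.0
```

Request:
arm_command --pt "87 26 -18 0 0" --pt "87 52 -37 0 0" --pt "87 78 -55 0 0" --pt "87 104 -74 0 0" --pt "87 130 -92 0 0"

```text
time: 0.98
position: [0.416, -0.3331, 0.2364]
tool_rot: [-3.084, -0.599, 0.001]
ft_force: [0.5, -0.3, 0.1]
grip_width: 1.003
grip_force: 0.0
```

Request:
arm_command --pt "87 32 -23 0 0" --pt "87 64 -46 0 0" --pt "87 96 -69 0 0" --pt "87 129 -92 0 0" --pt "87 129 -92 0 0"

```text
time: 1.4
position: [0.5051, -0.1913, 0.2367]
tool_rot: [-3.076, -0.619, -0.006]
ft_force: [-0.5, 1.0, 0.3]
grip_width: 0.996
grip_force: 0.0
```

```bash
python3 - <<'E'
from h import *
s=get_state();print(s['time'],s['position'],R.from_rotvec(s['tool_rot']).as_matrix().round(3)[:,0])
im,d,P=snap('wrist','w1.png');np.savez('w1',im=im,d=d,**P)
E
```

```text
1.4 [ 0.50506515 -0.191255    0.23674429] [0.922 0.387 0.005]
```

View pics/w1.png

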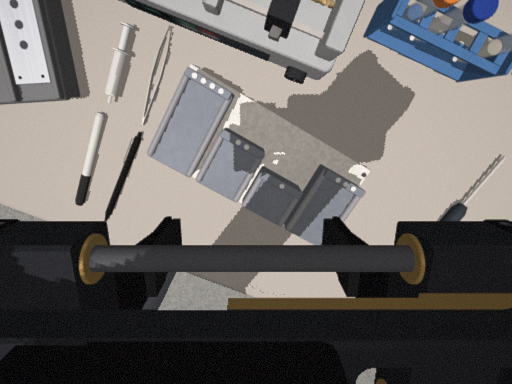

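Wrist view of the rack: bays with 4, 2, 1 and 3 studs at (190,125), (230,165), (272,195) and (325,200); the mouths face down-left. Now I'll measure the bays from depth.

```bash
cat >> h.py <<'E'
def bays(im,d,P):
    c=cloud(P,d); m=(c[...,2]>.030)&(c[...,2]<.060)&(c[...,0]>.40)&(c[...,0]<.62)&(c[...,1]<-.05)&(c[...,1]>-.36)&(d>.05)
    n,l,st,_=cv2.connectedComponentsWithStats(m.astype(np.uint8));out=[]
    for i in range(1,n):
        if st[i,4]<300: continue
        p=c[l==i];r=cv2.minAreaRect((p[:,:2]*1000).astype(np.float32))
        out.append((r,np.median(p[:,2]).round(4),st[i].tolist()))
    return out
E
python3 - <<'E'
from h import *
D=np.load('w1.npz');P={k:D[k] for k in('intrinsics','extrinsics')}
for r,z,s in bays(D['im'],D['d'],P): print(np.round(r[0],1),np.round(r[1],1),round(r[2],1),z,s)
T=np.load('top0.npz');P={k:T[k] for k in('intrinsics','extrinsics')}
for r,z,s in bays(T['im'],T['d'],P): print('top',np.round(r[0],1),np.round(r[1],1),round(r[2],1),z,s)
E
```

```text
[529.3 -97.8] [ 60.8 116. ] 83.2 0.0364 [147, 66, 86, 111, 5086]
[ 501.8 -160.8] [60.8 76.1] 83.1 0.0365 [195, 128, 69, 74, 2965]
[ 496.  -292.6] [60.8 96.1] 83.0 0.0362 [285, 167, 81, 78, 3028]
[ 484.1 -225. ] [60.9 56.1] 83.1 0.0366 [242, 168, 61, 58, 2017]
top [531.2 -97.7] [ 60.7 116. ] 83.3 0.0386 [269, 175, 21, 35, 569]
top [ 503.7 -160.8] [60.7 76.6] 82.6 0.0395 [288, 189, 19, 24, 380]
top [ 498.  -292.8] [61.4 96.8] 83.3 0.0392 [325, 188, 20, 30, 481]
```

Request:
arm_command --pt "87 9 -32 0 0" --pt "87 19 -64 0 0" --pt "87 28 -96 0 0" --pt "87 38 -128 0 0" --pt "87 47 -160 0 0"

```text
time: 1.87
position: [0.4837, -0.0351, 0.2363]
tool_rot: [3.084, 0.596, -0.001]
ft_force: [0.1, -0.0, 0.1]
grip_width: 1.0
grip_force: 0.0
```

Request:
arm_command --pt "0 12 -40 0 -1" --pt "0 24 -80 0 -2" --pt "0 36 -120 0 -3" --pt "0 47 -160 0 -3" --pt "0 47 -160 0 -3"

```text
time: 2.28
position: [0.466, 0.1393, 0.2371]
tool_rot: [-3.06, -0.696, -0.002]
ft_force: [-0.3, 0.0, 0.1]
grip_width: 0.706
grip_force: 0.0
```

```bash
cat >> h.py <<'E'
def plates(im,d,P,z=.042,amin=250):
    g=im.astype(int);c=cloud(P,d)
    m=(g.min(2)>115)&(abs(c[...,2]-z)<.006)&(c[...,1]>-.02)&(c[...,1]<.36)&(c[...,0]<.72)&(d>.05)
    m=cv2.morphologyEx(m.astype(np.uint8),cv2.MORPH_OPEN,np.ones((3,3)))
    n,l,st,_=cv2.connectedComponentsWithStats(m);out=[]
    for i in range(1,n):
        if st[i,4]<amin: continue
        v,u=np.nonzero(l==i);p=ray(P,np.c_[u,v],z)[:,:2]*1000
        r=cv2.minAreaRect(p.astype(np.float32));w,h=r[1];a=r[2]+(0 if w>h else 90)
        out.append((np.round(r[0],1),np.round(r[1],1),round((a+90)%180-90,1),np.median(c[l==i][:,2]).round(4),st[i].tolist()))
    return out
E
python3 - <<'E'
from h import *
s=get_state();print(s['time'],s['position'],R.from_rotvec(s['tool_rot']).as_matrix().round(3)[:,0])
im,d,P=snap('wrist','w2.png');np.savez('w2',im=im,d=d,**P)
for q in plates(im,d,P):print(*q)
c=cloud(P,d);m=(c[...,2]>.028)&(c[...,2]<.05)&(c[...,1]>-.02)&(c[...,1]<.36)&(c[...,0]<.75)&(c[...,0]>.35)&(d>.05)
n,l,st,_=cv2.connectedComponentsWithStats(m.astype(np.uint8))
for i in range(1,n):
    if st[i,4]>3000:
        r=cv2.minAreaRect((c[l==i][:,:2]*1000).astype(np.float32));print(r,st[i])
E
```

```text
2.2833 [0.46600105 0.13930279 0.23709177] [0.902 0.433 0.002]
[498.5 276.9] [197.1   5.4] 26.3 0.0454 [146, 0, 21, 182, 845]
[512.  249.6] [195.7  47.5] 26.2 0.0422 [162, 0, 47, 181, 3854]
[582.9 203.9] [107.7   7. ] 27.9 0.0453 [241, 0, 8, 107, 491]
[624.1 166.4] [65.8  4.5] 26.4 0.0454 [291, 0, 6, 68, 281]
[643.1 118.3] [73.   4.7] 26.2 0.0453 [337, 0, 9, 75, 319]
[569.7 111.7] [140.1  40.8] 26.3 0.0418 [295, 37, 40, 128, 4144]
[526.9 203.5] [122.4  40.5] 25.2 0.0419 [207, 45, 37, 112, 3664]
[551.2 159.3] [80.2 39.6] 25.7 0.0419 [252, 63, 36, 74, 2409]
((544.1912841796875, 184.72467041015625), (199.97447204589844, 210.3715057373047), 26.216310501098633) [  146     0   200   182 33188]
```

View pics/w2.png

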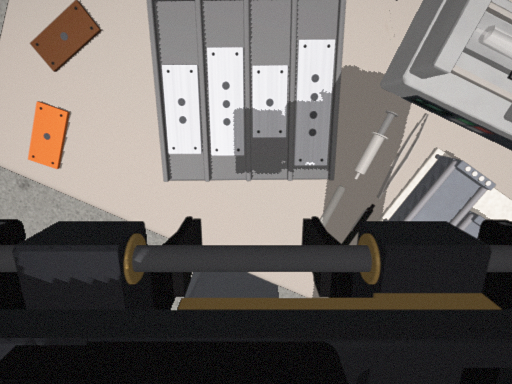

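Wrist view of the tray: plates 2, 3, 1 and 4 at (181,105), (225,100), (270,100) and (315,100). The open edge is at row ~180 and the look-alikes are outside at left. Before going behind plate 4, I need to know how tall the clamp device beside it is.

```bash
python3 - <<'E'
from h import *
for f in('top0','w2'):
    D=np.load(f+'.npz');P={k:D[k] for k in('intrinsics','extrinsics')};c=cloud(P,D['d'])
    m=(D['d']>.05)&(c[...,0]>.6)&(c[...,0]<.8)&(c[...,1]>-.15)&(c[...,1]<.12)&(c[...,2]>.05)
    p=c[m]
    for a in np.arange(-.06,.12,.02):
        q=p[(p[:,1]>a)&(p[:,1]<a+.02)]
        if len(q)>3: print(f,a.round(2),q[:,0].min().round(3),q[:,2].max().round(3))
E
```

```text
top0 -0.06 0.635 0.114
top0 -0.04 0.634 0.132
top0 -0.02 0.634 0.117
top0 0.0 0.632 0.108
top0 0.02 0.632 0.112
top0 0.04 0.646 0.111
w2 -0.06 0.632 0.083
w2 -0.04 0.632 0.115
w2 -0.02 0.631 0.106
w2 0.0 0.63 0.105
w2 0.02 0.629 0.105
w2 0.04 0.631 0.105
```

Request:
arm_command --pt "0 34 14 0 -7" --pt "0 68 28 0 -14" --pt "0 102 42 0 -21" --pt "0 136 55 0 -28" --pt "0 169.5 68.5 0 -35"

```text
time: 2.75
position: [0.6529, 0.1365, 0.2353]
tool_rot: [2.718, 1.572, -0.003]
ft_force: [0.3, -0.2, 1.2]
grip_width: 0.282
grip_force: 0.0
```

Request:
arm_command --pt "0 0 0 0 -7" --pt "0 0 0 0 -14" --pt "0 0 0 0 -21" --pt "0 0 0 0 -28" --pt "0 0 0 0 -35"

```text
time: 3.17
position: [0.6512, 0.1369, 0.2352]
tool_rot: [2.119, 2.319, -0.004]
ft_force: [-0.2, -0.0, -0.1]
grip_width: 0.013
grip_force: 0.0
```

Request:
arm_command --pt "0 0 0 30 -7" --pt "0 0 0 60 -14" --pt "0 0 0 90 -20.5" --pt "0 0 0 110 -20.5" --pt "0 0 0 110 -20.5"

```text
time: 3.58
position: [0.648, 0.1354, 0.1201]
tool_rot: [-1.678, -2.649, 0.013]
ft_force: [-1.4, -0.1, -0.3]
grip_width: 0.007
grip_force: 0.0
```

```bash
cat >> h.py <<'E'
def where(C=(546.4,185.9),a=26.2):
    s=get_state();M=R.from_rotvec(s['tool_rot']).as_matrix();p=s['position']*1000
    a=np.radians(a);U=np.array([np.cos(a),np.sin(a)]);V=np.array([-U[1],U[0]]);q=p[:2]-C
    print('t',round(s['time'],2),'pos',p.round(1),'yaw',np.degrees(np.arctan2(M[1,0],M[0,0])).round(2),'uv',(q@U).round(1),(q@V).round(1),'tz',M[:,2].round(3),'w',round(s['grip_width']*87,1),'F',s['ft_force'].round(1),'gf',round(s['grip_force'],1))
E
python3 - <<'E'
from h import *
where()
im,d,P=snap('wrist')
for q in plates(im,d,P):print(*q)
E
```

```text
t 3.58 pos [648.  135.4 120.1] yaw 115.31 uv 68.9 -90.2 tz [-0.01  -0.004 -1.   ] w 0.6 F [-1.4 -0.1 -0.3] gf 0.0
[505.4 229.8] [99.2  3.7] 25.1 0.0418 [55, 0, 142, 7, 868]
[522.4 232.4] [203.4   7.1] 27.0 0.0453 [7, 0, 288, 18, 1989]
[624.  252.1] [ 3.2 43.1] -63.8 0.0414 [288, 17, 6, 66, 279]
[526.6 203.2] [120.3  39.9] 25.9 0.0418 [56, 23, 169, 62, 9232]
[545.2 186.2] [204.2   5.3] 26.2 0.0453 [23, 83, 271, 12, 1706]
[549.6 158.8] [80.6 40.1] 25.9 0.0418 [96, 97, 108, 54, 5203]
[620.  164.9] [89.6  4.6] 26.2 0.0453 [180, 153, 113, 7, 654]
[527.6 119.4] [113.7   4.5] 26.1 0.0452 [38, 155, 141, 7, 777]
[567.8 111.9] [141.8  40.8] 26.2 0.0417 [65, 162, 173, 50, 7597]
[550.6  73. ] [65.5  4.5] 25.5 0.0452 [79, 216, 77, 6, 430]
```

Request:
arm_command --pt "0 7 3 0 -0.9" --pt "0 14 5 0 -0.9" --pt "0 14 5 30 -0.9" --pt "0 14 5 45 -0.9" --pt "0 14 5 45 -0.9"

```text
time: 4.05
position: [0.6472, 0.1547, 0.0788]
tool_rot: [-1.653, -2.668, 0.006]
ft_force: [-2.2, -1.3, -0.8]
grip_width: 0.003
grip_force: 0.0
```

```bash
sed -i 's/(546.4,185.9)/(545.5,186.1)/' h.py; python3 -c "
from h import *
where()"
```

```text
t 4.05 pos [647.2 154.7  78.8] yaw 116.44 uv 77.4 -73.1 tz [-0.005 -0.002 -1.   ] w 0.2 F [-2.2 -1.3 -0.8] gf 0.0
```

Request:
arm_command --pt "0 -3.5 -2.4 0 0" --pt "0 -3.5 -2.4 8 0" --pt "0 -3.5 -2.4 16 0" --pt "0 -3.5 -2.4 16 0" --pt "0 -3.5 -2.4 16 0"

```text
time: 4.47
position: [0.6484, 0.1506, 0.0653]
tool_rot: [-1.656, -2.669, 0.001]
ft_force: [0.6, -0.9, -1.2]
grip_width: 0.009
grip_force: 0.0
```

```bash
python3 -c "
from h import *
where()"
```

```text
t 4.47 pos [648.4 150.6  65.3] yaw 116.38 uv 76.6 -77.2 tz [-0.001 -0.    -1.   ] w 0.8 F [ 0.6 -0.9 -1.2] gf 0.0
```

Request:
arm_command --pt "0 0 -1 4 0" --pt "0 0 -1 8 0" --pt "0 0 -1 12.5 0" --pt "0 0 -1 12.5 0" --pt "0 0 -1 12.5 0"

```text
time: 4.88
position: [0.6473, 0.1503, 0.0525]
tool_rot: [-1.655, -2.67, 0.001]
ft_force: [0.1, 1.0, -0.4]
grip_width: 0.002
grip_force: 0.0
```

```bash
python3 -c "
from h import *
where()"
```

```text
t 4.88 pos [647.3 150.3  52.5] yaw 116.4 uv 75.6 -77.0 tz [-0.001 -0.    -1.   ] w 0.1 F [ 0.1  1.  -0.4] gf 0.0
```

Low behind plate 4 with no contact force. Push.

Request:
arm_command --pt "0 0 -7 0 0" --pt "0 0 -14 0 0" --pt "0 0 -21 0 0" --pt "0 0 -28 0 0" --pt "0 0 -34 0 0"

```text
time: 5.3
position: [0.6163, 0.1347, 0.0531]
tool_rot: [1.656, 2.669, -0.001]
ft_force: [0.6, -0.5, 0.3]
grip_width: 0.005
grip_force: 0.1
```

Request:
arm_command --pt "0 0 -7 0 0" --pt "0 0 -13 0 0" --pt "0 0 -18 0 0" --pt "0 0 -22 0 0" --pt "0 0 -22 0 0"

```text
time: 5.72
position: [0.5967, 0.1249, 0.053]
tool_rot: [-1.656, -2.67, 0.002]
ft_force: [0.8, 0.6, 0.1]
grip_width: 0.006
grip_force: 0.0
```

```bash
python3 - <<'E'
from h import *
where()
im,d,P=snap('wrist','w3.png')
for q in plates(im,d,P,amin=1500):print(*q)
E
```

```text
t 5.72 pos [596.7 124.9  53. ] yaw 116.38 uv 18.9 -77.5 tz [-0.001 -0.001 -1.   ] w 0.5 F [0.8 0.6 0.1] gf 0.0
[526.9 203. ] [120.1  40.3] 25.9 0.0419 [74, 10, 241, 88, 18853]
[545.8 185.9] [205.7   5.1] 26.4 0.0453 [24, 98, 385, 11, 3500]
[549.9 158.9] [80.1 40.7] 26.3 0.0418 [127, 114, 148, 74, 9845]
[569.3 138.7] [205.9   5.5] 26.4 0.0452 [42, 193, 354, 10, 2786]
[522.8  97.3] [138.9  26.5] 27.1 0.0417 [0, 202, 236, 43, 6167]
```

Request:
arm_command --pt "0 0 0 -25 0" --pt "0 0 0 -50 0" --pt "0 0 0 -75 0" --pt "60 0 -35 -75 0" --pt "60 0 -70 -75 0"

```text
time: 6.18
position: [0.5362, 0.0963, 0.1298]
tool_rot: [1.652, 2.67, 0.007]
ft_force: [-0.2, -0.9, 0.8]
grip_width: 0.083
grip_force: 0.0
```

Request:
arm_command --pt "60 0 -20 0 7" --pt "60 0 -40 0 14" --pt "60 0 -60 0 21" --pt "60 0 -68 0 28" --pt "60 0 -68 0 35"

```text
time: 6.6
position: [0.4722, 0.0629, 0.1279]
tool_rot: [2.388, 2.039, -0.004]
ft_force: [0.5, -0.4, 0.6]
grip_width: 0.448
grip_force: 0.0
```

Request:
arm_command --pt "60 0 0 0 7" --pt "60 0 0 0 14" --pt "60 0 0 0 21" --pt "60 0 0 0 28" --pt "60 0 0 0 35"

```text
time: 7.02
position: [0.4739, 0.0645, 0.1281]
tool_rot: [2.891, 1.229, 0.0]
ft_force: [0.6, 0.1, 0.6]
grip_width: 0.682
grip_force: 0.0
```

Request:
arm_command --pt "60 0 0 0 7" --pt "60 0 0 0 14" --pt "60 0 0 0 20" --pt "60 0 0 0 20" --pt "60 0 0 0 20"

```text
time: 7.43
position: [0.4739, 0.0645, 0.1281]
tool_rot: [3.057, 0.723, 0.0]
ft_force: [-0.3, -0.6, 0.6]
grip_width: 0.691
grip_force: 0.0
```

```bash
python3 - <<'E'
from h import *
where()
im,d,P=snap('wrist','w4.png')
for q in plates(im,d,P,amin=1500):print(*q)
E
```

```text
t 7.43 pos [473.9  64.5 128.1] yaw 26.6 uv -117.9 -77.5 tz [ 0. -0. -1.] w 60.1 F [-0.3 -0.6  0.6] gf 0.0
[482.3 235.9] [132.5  45.7] 26.3 0.0421 [16, 0, 86, 180, 7967]
[505.5 189.7] [132.5  45.7] 26.4 0.0421 [88, 0, 76, 180, 8074]
[549.6 158.6] [81.1 39.8] 25.9 0.042 [157, 0, 57, 117, 5852]
[524.1  87.9] [139.3  40.3] 26.5 0.0419 [228, 39, 54, 177, 8221]
```

View pics/w4.png

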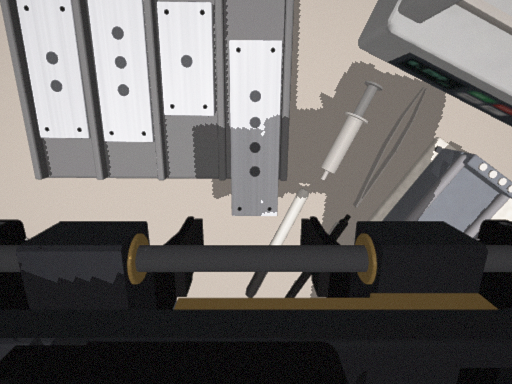

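Plate 4 overhangs by ~30 mm, with its end at (255,215) between the open fingers. Descend and grip.

Request:
arm_command --pt "50 1 1 0 0" --pt "50 1 1 20 0" --pt "50 1 1 40 0" --pt "50 1 1 60 0" --pt "50 1 1 60 0"

```text
time: 7.9
position: [0.4724, 0.0633, 0.0649]
tool_rot: [-3.056, -0.719, 0.01]
ft_force: [-0.7, -0.1, 0.4]
grip_width: 0.584
grip_force: 0.0
```

Request:
arm_command --pt "50 0 0 15 0" --pt "50 0 0 25 0" --pt "50 0 0 32 0" --pt "50 0 0 32 0" --pt "50 0 0 32 0"

```text
time: 8.32
position: [0.4752, 0.0639, 0.0362]
tool_rot: [-3.058, -0.718, 0.0]
ft_force: [0.0, 0.8, -0.2]
grip_width: 0.575
grip_force: 0.0
```

```bash
python3 - <<'E'
from h import *
where()
E
```

```text
t 8.32 pos [475.2  63.9  36.2] yaw 26.41 uv -117.0 -78.7 tz [-0.  0. -1.] w 50.0 F [ 0.   0.8 -0.2] gf 0.0
```

Request:
arm_command --pt "0 0 0 1 0" --pt "0 0 0 1 0" --pt "0 0 0 1 0" --pt "0 0 0 1 0" --pt "0 0 0 1 0" --newtons 50

```text
time: 8.73
position: [0.4756, 0.0637, 0.0355]
tool_rot: [3.058, 0.717, 0.001]
ft_force: [-0.0, -0.6, 3.0]
grip_width: 0.449
grip_force: 50.0
```

Request:
arm_command --pt "0 0 0 0 0" --pt "0 0 0 -5 0" --pt "0 0 0 -20 0" --pt "0 0 0 -40 0" --pt "0 0 0 -60 0"

```text
time: 9.15
position: [0.4742, 0.0639, 0.0953]
tool_rot: [-3.058, -0.718, 0.003]
ft_force: [-0.3, -1.1, -0.6]
grip_width: 0.453
grip_force: 50.0
```

```bash
python3 - <<'E'
from h import *
where()
im,d,P=snap('wrist','w5.png')
z=get_state()['position'][2]+.008
for q in plates(im,d,P,z=z,amin=1500):print(*q)
E
```

```text
t 9.15 pos [474.2  63.9  95.3] yaw 26.42 uv -117.9 -78.1 tz [-0.002  0.001 -1.   ] w 39.4 F [-0.3 -1.1 -0.6] gf 50.0
```

Request:
arm_command --pt "0 -18.5 25 0 6.6" --pt "0 -37 49 0 13.2" --pt "0 -56 74 0 19.8" --pt "0 -74 99 0 26.4" --pt "0 -93 124 0 33.3"

```text
time: 9.62
position: [0.4463, -0.0899, 0.0951]
tool_rot: [3.135, -0.198, 0.0]
ft_force: [1.1, -0.3, -0.9]
grip_width: 0.45
grip_force: 50.0
```

Request:
arm_command --pt "0 0 0 0 0" --pt "0 0 0 0 0"

```text
time: 9.78
position: [0.4462, -0.0904, 0.0949]
tool_rot: [3.135, -0.195, -0.001]
ft_force: [0.9, 0.6, -1.0]
grip_width: 0.446
grip_force: 50.0
```

```bash
cat >> h.py <<'E'
MOUTH={4:(471.7,-90.8),2:(464.0,-156.2),1:(456.3,-221.6),3:(448.3,-286.8)};YR=-6.9
LEN={1:80,2:100,3:120,4:140};STOP={1:46,2:66,3:86,4:106}
def held(im,d,P,L):
    s=get_state();p=s['position'];M=R.from_rotvec(s['tool_rot']).as_matrix();c=cloud(P,d)
    q=(c-p)@M  # tool frame, z down
    m=(abs(q[...,1])<.03)&(abs(q[...,2]+.008)<.02)&(q[...,0]>.0)&(q[...,0]<.16)&(d>.05)&(im.min(2)>60)
    m=cv2.morphologyEx(m.astype(np.uint8),cv2.MORPH_OPEN,np.ones((3,3)))
    n,l,st,_=cv2.connectedComponentsWithStats(m);i=1+np.argmax(st[1:,4]);Q=q[l==i]*1000
    f=np.polyfit(Q[:,0],Q[:,2],1);v,u=np.nonzero(l==i)
    w=ray(P,np.c_[u,v],p[2]+.008)[:,:2]*1000;r=cv2.minAreaRect(w.astype(np.float32));ww,h=r[1];a=r[2]+(0 if ww>h else 90);a=(a+90)%180-90
    e=np.array([np.cos(np.radians(a)),np.sin(np.radians(a))])
    nose=np.array(r[0])+e*max(r[1])/2
    print('held n',st[i,4],'len',np.round(r[1],1),'yaw',round(a,1),'pitch(z per 100, +down)',(f[0]*100).round(1),'topz rel tcp',(-np.polyval(f,30)).round(1),'nose',nose.round(1),'axis lateral at nose')
    return nose,a
def tobay(k,nose):
    a=np.radians(YR);U=np.array([np.cos(a),np.sin(a)]);V=np.array([-U[1],U[0]]);g=np.array(MOUTH[k])+STOP[k]*U-nose
    s=get_state();M=R.from_rotvec(s['tool_rot']).as_matrix()
    print('to go in bay: inward',(g@U).round(1),'left',(g@V).round(1),' tool x,y of it w/o inward-6:',((M[:2,:2].T)@(g-6*U)).round(1))
E
python3 - <<'E'
from h import *
where(MOUTH[4],YR)
im,d,P=snap('wrist','w5.png')
n,a=held(im,d,P,140);tobay(4,n)
E
```

```text
t 9.78 pos [446.2 -90.4  94.9] yaw -7.12 uv -25.3 -2.7 tz [-0.001 -0.    -1.   ] w 38.8 F [ 0.9  0.6 -1. ] gf 50.0
held n 19002 len [ 39.2 115.3] yaw -7.5 pitch(z per 100, +down) 0.7 topz rel tcp 6.0 nose [ 564.1 -105. ] axis lateral at nose
to go in bay: inward 12.6 left 3.0  tool x,y of it w/o inward-6: [ 6.6 -3. ]
```

View pics/w5.png

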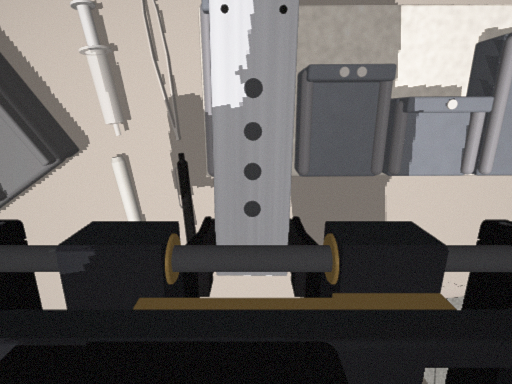

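Request:
arm_command --pt "0 0 -2.9 0 -0.3" --pt "0 0 -2.9 15 -0.3" --pt "0 0 -2.9 30 -0.3" --pt "0 0 -2.9 45 -0.3" --pt "0 0 -2.9 45 -0.3"

```text
time: 10.25
position: [0.4454, -0.0834, 0.0477]
tool_rot: [-3.135, 0.175, 0.007]
ft_force: [-0.9, 0.2, -0.7]
grip_width: 0.448
grip_force: 50.0
```

```bash
python3 - <<'E'
from h import *
where(MOUTH[4],YR)
im,d,P=snap('wrist','w6.png')
n,a=held(im,d,P,140)
c=cloud(P,d);a=np.radians(YR);U=np.array([np.cos(a),np.sin(a)]);V=np.array([-U[1],U[0]])
q=(c[...,:2]*1000-MOUTH[4])
u=q@U;v=q@V;z=c[...,2]*1000
for lo in(25,50,75):
    m=(u>lo)&(u<lo+10)&(abs(v)<36)&(d>.03)
    b=np.arange(-36,37,2);print(lo,[(int(x),round(float(np.median(z[m&(v>=x)&(v<x+2)])),0)) for x in b if (m&(v>=x)&(v<x+2)).sum()>3])
E
```

```text
t 10.25 pos [445.4 -83.4  47.7] yaw -6.38 uv -27.0 4.2 tz [-0.005  0.002 -1.   ] w 39.0 F [-0.9  0.2 -0.7] gf 50.0
held n 20220 len [ 41.7 114.1] yaw -6.7 pitch(z per 100, +down) 1.5 topz rel tcp 4.4 nose [563.1 -95. ] axis lateral at nose
25 [(-36, 40.0), (-32, 41.0), (-30, 42.0), (-28, 43.0), (-26, 42.0), (-24, 40.0), (-22, 36.0), (-20, 36.0), (-18, 36.0), (-16, 53.0), (-14, 53.0), (-12, 53.0), (-10, 53.0), (-8, 53.0), (-6, 53.0), (-4, 53.0), (-2, 53.0), (0, 53.0), (2, 53.0), (4, 53.0), (6, 53.0), (8, 53.0), (10, 53.0), (12, 53.0), (14, 53.0), (16, 53.0), (18, 53.0), (20, 53.0), (22, 54.0), (24, 53.0), (26, 43.0), (28, 42.0), (30, 39.0), (34, 8.0)]
50 [(-36, 40.0), (-32, 40.0), (-30, 42.0), (-28, 43.0), (-26, 42.0), (-24, 40.0), (-22, 36.0), (-20, 36.0), (-18, 36.0), (-16, 53.0), (-14, 53.0), (-12, 53.0), (-10, 53.0), (-8, 53.0), (-6, 53.0), (-4, 53.0), (-2, 53.0), (0, 53.0), (2, 53.0), (4, 53.0), (6, 53.0), (8, 53.0), (10, 53.0), (12, 53.0), (14, 53.0), (16, 53.0), (18, 53.0), (20, 53.0), (22, 53.0), (24, 53.0), (26, 43.0), (28, 42.0), (34, 7.0)]
75 [(-32, 41.0), (-30, 42.0), (-28, 43.0), (-26, 42.0), (-24, 40.0), (-22, 36.0), (-20, 36.0), (-18, 36.0), (-16, 53.0), (-14, 53.0), (-12, 53.0), (-10, 53.0), (-8, 53.0), (-6, 53.0), (-4, 53.0), (-2, 53.0), (0, 53.0), (2, 53.0), (4, 53.0), (6, 53.0), (8, 53.0), (10, 53.0), (12, 53.0), (14, 53.0), (16, 53.0), (18, 53.0), (20, 53.0), (22, 53.0), (24, 53.0), (26, 43.0), (28, 42.0), (30, 40.0), (34, 8.0)]
```

Request:
arm_command --pt "0 0 0 0 0" --pt "0 0 0 0 0" --pt "0 0 0 0 0"

```text
time: 10.55
position: [0.4482, -0.0857, 0.051]
tool_rot: [3.136, -0.18, 0.003]
ft_force: [0.2, -0.6, -0.4]
grip_width: 0.449
grip_force: 50.0
```

```bash
cat >> h.py <<'E'
def sect(k,im,d,P,lo=(10,25,40)):
    c=cloud(P,d);a=np.radians(YR);U=np.array([np.cos(a),np.sin(a)]);V=np.array([-U[1],U[0]])
    q=(c[...,:2]*1000-MOUTH[k]);u=q@U;v=q@V;z=c[...,2]*1000
    zp=get_state()['position'][2]*1000
    for l in lo:
        m=(u>l)&(u<l+8)&(abs(v)<36)&(d>.03)
        pl=m&(abs(z-zp-6)<4)&(abs(v)<30); rb=m&(abs(z-42)<2.0)&(v<-20);lb=m&(abs(z-42)<2.0)&(v>20)
        f=lambda w:(np.percentile(v[w],[2,50,98]).round(1).tolist(),np.median(z[w]).round(1)) if w.sum()>5 else None
        print(l,'plate',f(pl),'rbar',f(rb),'lbar',f(lb))
E
python3 - <<'E'
from h import *
where(MOUTH[4],YR)
im,d,P=snap('wrist','w6.png')
n,a=held(im,d,P,140);sect(4,im,d,P,(25,50,75))
E
```

```text
t 10.55 pos [448.2 -85.7  51. ] yaw -6.57 uv -23.9 2.3 tz [ 0.002 -0.001 -1.   ] w 39.1 F [ 0.2 -0.6 -0.4] gf 50.0
held n 20774 len [ 43.6 115.5] yaw -6.8 pitch(z per 100, +down) 1.9 topz rel tcp 5.4 nose [566.6 -96.9] axis lateral at nose
25 plate ([-15.9, 3.3, 22.2], np.float64(57.0)) rbar ([-35.9, -26.0, -22.8], np.float64(42.1)) lbar ([25.1, 27.4, 30.0], np.float64(42.4))
50 plate ([-16.1, 3.0, 22.1], np.float64(56.9)) rbar ([-35.9, -26.4, -23.0], np.float64(42.1)) lbar ([24.9, 27.3, 29.9], np.float64(42.7))
75 plate ([-16.0, 3.1, 22.1], np.float64(56.8)) rbar ([-30.0, -26.1, -22.9], np.float64(42.3)) lbar ([25.1, 27.3, 30.0], np.float64(42.5))
```

Request:
arm_command --pt "0 0 3 0 0.2" --pt "0 0 3 0 0.2" --pt "0 0 3 4 0.2" --pt "0 0 3 8 0.2" --pt "0 0 3 8 0.2"

```text
time: 11.02
position: [0.4462, -0.0887, 0.0411]
tool_rot: [-3.136, 0.187, 0.002]
ft_force: [-0.1, -0.1, -0.1]
grip_width: 0.451
grip_force: 50.0
```

Request:
arm_command --pt "0 0 0 0 0" --pt "0 0 0 0 0" --pt "0 0 0 0 0"

```text
time: 11.27
position: [0.447, -0.0887, 0.042]
tool_rot: [3.136, -0.186, 0.0]
ft_force: [-0.1, -0.2, -0.3]
grip_width: 0.449
grip_force: 50.0
```

```bash
python3 - <<'E'
from h import *
where(MOUTH[4],YR)
im,d,P=snap('wrist','w7.png')
n,a=held(im,d,P,140);sect(4,im,d,P,(25,50,75))
E
```

```text
t 11.27 pos [447.  -88.7  42. ] yaw -6.8 uv -24.7 -0.9 tz [ 0. -0. -1.] w 39.1 F [-0.1 -0.2 -0.3] gf 50.0
held n 26116 len [ 56.  115.1] yaw -6.8 pitch(z per 100, +down) 1.9 topz rel tcp 4.7 nose [ 564.9 -102.5] axis lateral at nose
25 plate ([-19.4, -0.1, 18.8], np.float64(48.0)) rbar ([-35.7, -26.2, -22.9], np.float64(42.1)) lbar ([22.5, 25.8, 29.7], np.float64(42.3))
50 plate ([-19.6, -0.5, 18.6], np.float64(47.8)) rbar ([-35.9, -26.3, -23.0], np.float64(42.2)) lbar ([22.5, 25.8, 29.9], np.float64(42.3))
75 plate ([-19.7, -0.5, 18.6], np.float64(47.6)) rbar ([-30.0, -26.1, -22.9], np.float64(42.2)) lbar ([22.6, 25.9, 29.9], np.float64(42.2))
```

Request:
arm_command --pt "0 0 0 2 0" --pt "0 0 0 4 0" --pt "0 0 0 6 0" --pt "0 0 0 6 0" --pt "0 0 0 6 0"

```text
time: 11.73
position: [0.4469, -0.0888, 0.0359]
tool_rot: [-3.136, 0.187, 0.0]
ft_force: [-0.2, 0.3, -0.1]
grip_width: 0.446
grip_force: 50.0
```

Request:
arm_command --pt "0 1 0 0 0" --pt "0 2 0 0 0" --pt "0 3 0 0 0" --pt "0 4 0 0 0" --pt "0 5 0 0 0"

```text
time: 12.15
position: [0.4521, -0.0894, 0.0361]
tool_rot: [3.136, -0.187, 0.0]
ft_force: [-0.1, -0.3, 0.3]
grip_width: 0.45
grip_force: 50.0
```

```bash
python3 - <<'E'
from h import *
where(MOUTH[4],YR)
im,d,P=snap('wrist','w8.png')
sect(4,im,d,P,(25,50,75))
E
```

```text
t 12.15 pos [452.1 -89.4  36.1] yaw -6.81 uv -19.6 -1.0 tz [ 0. -0. -1.] w 39.1 F [-0.1 -0.3  0.3] gf 50.0
25 plate ([-28.7, -0.2, 28.4], np.float64(42.2)) rbar ([-35.8, -26.3, -22.8], np.float64(42.2)) lbar ([22.6, 25.8, 29.8], np.float64(42.3))
50 plate ([-28.6, -0.1, 28.6], np.float64(42.1)) rbar ([-35.8, -26.2, -20.2], np.float64(42.1)) lbar ([22.5, 25.8, 29.8], np.float64(42.3))
75 plate ([-28.6, -0.1, 28.5], np.float64(42.1)) rbar ([-30.1, -25.8, -20.2], np.float64(42.1)) lbar ([22.5, 25.7, 29.7], np.float64(42.3))
```

No stop contact yet; push in until the force shows.

Request:
arm_command --pt "0 1 0 0 0" --pt "0 2 0 0 0" --pt "0 3 0 0 0" --pt "0 3 0 0 0"

```text
time: 12.53
position: [0.4546, -0.0898, 0.0358]
tool_rot: [3.136, -0.187, -0.002]
ft_force: [-0.8, -1.0, -1.1]
grip_width: 0.457
grip_force: 5.0
```

Request:
arm_command --pt "0 0 0 0 0" --pt "0 0 0 0 0" --pt "0 0 0 0 0"

```text
time: 12.78
position: [0.4546, -0.0898, 0.0359]
tool_rot: [3.136, -0.187, -0.001]
ft_force: [-1.0, -0.3, 0.2]
grip_width: 0.452
grip_force: 50.0
```

Request:
arm_command --pt "0 1 0 0 0" --pt "0 2 0 0 0" --pt "0 3 0 0 0" --pt "0 3 0 0 0"

```text
time: 13.12
position: [0.4547, -0.0899, 0.0356]
tool_rot: [3.136, -0.187, -0.012]
ft_force: [-10.1, 1.0, 9.0]
grip_width: 0.449
grip_force: 50.0
```

Request:
arm_command --pt "0 -2 0 0 0" --pt "0 -2 0 0 0" --pt "48 -2 0 0 0" --pt "48 -2 0 0 0" --pt "48 -2 0 0 0"

```text
time: 13.53
position: [0.4575, -0.0899, 0.0366]
tool_rot: [3.136, -0.186, 0.005]
ft_force: [0.0, 0.5, 0.2]
grip_width: 0.534
grip_force: 0.0
```

Request:
arm_command --pt "48 0 0 0 0" --pt "48 0 0 -10 0" --pt "48 0 0 -30 0" --pt "48 0 0 -60 0" --pt "48 0 0 -90 0"

```text
time: 13.95
position: [0.4557, -0.0893, 0.1274]
tool_rot: [-3.135, 0.185, 0.001]
ft_force: [1.1, -0.2, 0.6]
grip_width: 0.55
grip_force: 0.0
```

Request:
arm_command --pt "48 -15 0 -40 0" --pt "48 -15 0 -40 0" --pt "48 -15 0 -40 0" --pt "48 -15 0 -40 0"

```text
time: 14.28
position: [0.4412, -0.0882, 0.1665]
tool_rot: [3.135, -0.187, 0.002]
ft_force: [-0.1, 0.2, 0.1]
grip_width: 0.555
grip_force: 0.0
```

```bash
cat >> h.py <<'E'
def inbay(k,im,d,P):
    c=cloud(P,d);a=np.radians(YR);U=np.array([np.cos(a),np.sin(a)]);V=np.array([-U[1],U[0]])
    uv=(c[...,:2]*1000-MOUTH[k]);u=uv@U;v=uv@V;z=c[...,2]*1000
    m=(u>-45)&(u<STOP[k]+12)&(abs(v)<21)&(abs(z-42)<5)&(d>.05);m=cv2.morphologyEx(m.astype(np.uint8),cv2.MORPH_OPEN,np.ones((3,3)))>0
    r=cv2.minAreaRect(np.c_[u[m],v[m]].astype(np.float32));f=np.polyfit(u[m],z[m],1)
    print('bay',k,'center',np.round(r[0],1),'size',np.round(r[1],1),r[2],'ideal u',STOP[k]-LEN[k]/2,'u range',np.percentile(u[m],[.5,99.5]).round(1),'v',np.percentile(v[m],[1,99]).round(1),'z',np.median(z[m]).round(1),'slope/100',(f[0]*100).round(2))
    s=m*0;w=(abs(v)<15)&(z>46)&(u>STOP[k]-8)&(u<STOP[k]+14);
    if w.any(): print(' stop u',np.percentile(u[w],[1,99]).round(1))
E
python3 - <<'E'
from h import *
where(MOUTH[4],YR)
im,d,P=snap('wrist','w9.png')
inbay(4,im,d,P)
E
```

```text
t 14.28 pos [441.2 -88.2 166.5] yaw -6.81 uv -30.6 -1.1 tz [ 0.001 -0.001 -1.   ] w 48.3 F [-0.1  0.2  0.1] gf 0.0
bay 4 center [36.5 -0.3] size [140.2  41.2] 0.2709904611110687 ideal u 36.0 u range [-33.1 106.1] v [-19.8  19.3] z 41.9 slope/100 0.06
 stop u [105.9 115.6]
```

View pics/w9.png

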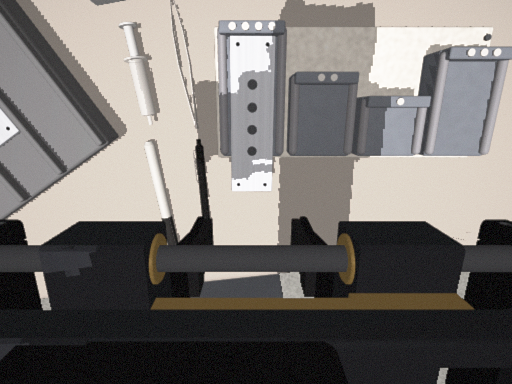

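Plate 4 is seated: it reaches u=106.1 against the stop at 105.9, flat and centred. Next is plate 1.

Request:
arm_command --pt "0 14 -32 0 0" --pt "0 28 -64 0 0" --pt "0 42 -96 0 0" --pt "0 56 -128 0 0" --pt "0 70 -160 0 0"

```text
time: 14.75
position: [0.5294, 0.0639, 0.1643]
tool_rot: [-3.135, 0.187, 0.004]
ft_force: [0.4, -0.6, -0.0]
grip_width: 0.262
grip_force: 0.0
```

Request:
arm_command --pt "0 14 -33 0 -6.6" --pt "0 28 -66 0 -13.2" --pt "0 42 -98 0 -20" --pt "0 55 -129 0 -26.5" --pt "0 55 -129 0 -33"

```text
time: 15.17
position: [0.5991, 0.1926, 0.1636]
tool_rot: [-3.047, -0.731, 0.002]
ft_force: [-1.4, -0.3, 0.2]
grip_width: 0.006
grip_force: 0.0
```

Request:
arm_command --pt "0 0 0 0 0" --pt "0 0 0 0 0"

```text
time: 15.33
position: [0.5985, 0.184, 0.1638]
tool_rot: [-3.06, -0.708, 0.006]
ft_force: [0.1, -0.5, 0.3]
grip_width: 0.004
grip_force: 0.0
```

```bash
cat >> h.py <<'E'
def tuv(q,a=26.2,C=(545.5,186.1)):
    a=np.radians(a);U=np.array([np.cos(a),np.sin(a)]);V=np.array([-U[1],U[0]]);q=np.array(q)-C;return (q@U).round(1),(q@V).round(1)
def tops():
    im,d,P=snap('top')
    for q in plates(im,d,P,z=.042,amin=100):
        if min(q[1])>30: print('top',q[0],q[1],q[2],'uv',*tuv(q[0]),' (expect shift ~(-1.5,+1.5) to wrist)')
E
python3 - <<'E'
from h import *
where();tops()
E
```

```text
t 15.33 pos [598.5 184.  163.8] yaw 26.06 uv 46.6 -25.3 tz [-0.004  0.    -1.   ] w 0.4 F [ 0.1 -0.5  0.3] gf 0.0
top [498.5 244.5] [101.1  42.1] 25.1 uv -16.4 73.2  (expect shift ~(-1.5,+1.5) to wrist)
```

Request:
arm_command --pt "0 1 0.7 25 0" --pt "0 1 0.7 50 0" --pt "0 1 0.7 75 0" --pt "0 1 0.7 90 0" --pt "0 1 0.7 90 0"

```text
time: 15.8
position: [0.5984, 0.1809, 0.0722]
tool_rot: [3.06, 0.706, -0.01]
ft_force: [-0.6, -0.8, -0.0]
grip_width: 0.006
grip_force: 0.0
```

Request:
arm_command --pt "0 0 0 7 0" --pt "0 0 0 14 0" --pt "0 0 0 18 0" --pt "0 0 0 21 0" --pt "0 0 0 21 0"

```text
time: 16.22
position: [0.6006, 0.1839, 0.0549]
tool_rot: [3.06, 0.712, -0.0]
ft_force: [0.9, -0.6, -1.3]
grip_width: 0.002
grip_force: 0.0
```

```bash
python3 - <<'E'
from h import *
where()
E
```

```text
t 16.22 pos [600.6 183.9  54.9] yaw 26.18 uv 48.4 -26.3 tz [-0. -0. -1.] w 0.2 F [ 0.9 -0.6 -1.3] gf 0.0
```

Request:
arm_command --pt "0 0 0 2.5 0" --pt "0 -7 0 2.5 0" --pt "0 -15 0 2.5 0" --pt "0 -25 0 2.5 0" --pt "0 -35 0 2.5 0"

```text
time: 16.63
position: [0.5683, 0.1681, 0.0527]
tool_rot: [3.06, 0.712, 0.0]
ft_force: [1.2, -0.1, 0.2]
grip_width: 0.007
grip_force: 0.2
```

Request:
arm_command --pt "0 -8 0 0 0" --pt "0 -16 0 0 0" --pt "0 -24 0 0 0" --pt "0 -32 0 0 0" --pt "0 -38 0 0 0"

```text
time: 17.05
position: [0.5343, 0.1511, 0.0526]
tool_rot: [3.059, 0.712, -0.0]
ft_force: [0.4, 0.2, 0.8]
grip_width: 0.006
grip_force: 0.2
```

Request:
arm_command --pt "0 -6 0 0 0" --pt "0 -12 0 0 0" --pt "0 -16 0 0 0" --pt "0 -18 0 0 0" --pt "0 -18 0 0 0"

```text
time: 17.47
position: [0.5186, 0.1434, 0.0525]
tool_rot: [3.06, 0.711, -0.001]
ft_force: [0.6, -0.5, -1.0]
grip_width: 0.004
grip_force: 0.0
```

```bash
python3 - <<'E'
from h import *
where()
E
```

```text
t 17.47 pos [518.6 143.4  52.5] yaw 26.18 uv -43.0 -26.4 tz [-0. -0. -1.] w 0.4 F [ 0.6 -0.5 -1. ] gf 0.0
```

Request:
arm_command --pt "0 1 0 0 0" --pt "0 1 0 -35 0" --pt "0 1 0 -75 0" --pt "50 -35 0 -75 0" --pt "50 -70 0 -75 0"

```text
time: 17.88
position: [0.4584, 0.1152, 0.1299]
tool_rot: [-3.056, -0.715, -0.008]
ft_force: [-1.9, -1.0, 1.1]
grip_width: 0.082
grip_force: 0.0
```

Request:
arm_command --pt "50 -6 0 0 0" --pt "50 -6 0 0 0" --pt "50 -6 0 0 0" --pt "50 -6 0 0 0" --pt "50 -6 0 0 0"

```text
time: 18.3
position: [0.4517, 0.1113, 0.1277]
tool_rot: [-3.058, -0.713, -0.001]
ft_force: [-0.3, 1.1, 1.4]
grip_width: 0.45
grip_force: 0.0
```

```bash
sed -i "s/amin=250):/amin=1200):/" h.py; python3 - <<'E'
from h import *
where()
im,d,P=snap('wrist','w10.png')
for q in plates(im,d,P):print(*q,'uv',*tuv(q[0]))
E
```

```text
t 18.3 pos [451.7 111.3 127.7] yaw 26.26 uv -117.2 -25.7 tz [ 0.     0.002 -1.   ] w 39.1 F [-0.3  1.1  1.4] gf 0.0
[498.5 243.2] [100.8  46.3] 25.7 0.0421 [87, 0, 73, 142, 7758] uv -17.0 72.0
[518.6 199.3] [103.3  40. ] 25.9 0.0419 [158, 0, 58, 145, 7135] uv -18.3 23.7
[471.6 119.2] [80.3 39.7] 25.2 0.0418 [231, 126, 49, 95, 4202] uv -95.8 -27.4
```

Request:
arm_command --pt "50 -1.8 1.3 0 0.8" --pt "50 -1.8 1.3 20 0.8" --pt "50 -1.8 1.3 40 0.8" --pt "50 -1.8 1.3 60 0.8" --pt "50 -1.8 1.3 60 0.8"

```text
time: 18.77
position: [0.447, 0.1081, 0.0643]
tool_rot: [-3.062, -0.69, 0.01]
ft_force: [-2.1, -0.5, 0.6]
grip_width: 0.577
grip_force: 0.0
```

Request:
arm_command --pt "50 0 0 15 0" --pt "50 0 0 25 0" --pt "50 0 0 32 0" --pt "50 0 0 32 0" --pt "50 0 0 32 0"

```text
time: 19.18
position: [0.4498, 0.1084, 0.0357]
tool_rot: [-3.064, -0.691, 0.0]
ft_force: [0.5, 0.3, 0.0]
grip_width: 0.574
grip_force: 0.0
```

```bash
python3 - <<'E'
from h import *
where()
E
```

```text
t 19.18 pos [449.8 108.4  35.7] yaw 25.4 uv -120.2 -27.4 tz [-0.  0. -1.] w 50.0 F [0.5 0.3 0. ] gf 0.0
```

Request:
arm_command --pt "0 0 0 0.5 0" --pt "0 0 0 0.5 0" --pt "0 0 0 0.5 0" --pt "0 0 0 0.5 0" --pt "0 0 0 0.5 0" --newtons 50

```text
time: 19.6
position: [0.4502, 0.1082, 0.0355]
tool_rot: [3.064, 0.69, 0.001]
ft_force: [-0.1, 0.6, 2.2]
grip_width: 0.448
grip_force: 50.0
```

Request:
arm_command --pt "0 0 0 0 0" --pt "0 0 0 -5 0" --pt "0 0 0 -20 0" --pt "0 0 0 -40 0" --pt "0 0 0 -60 0"

```text
time: 20.02
position: [0.4488, 0.1084, 0.0953]
tool_rot: [-3.064, -0.691, 0.003]
ft_force: [0.5, -0.6, 0.2]
grip_width: 0.448
grip_force: 50.0
```

Request:
arm_command --pt "0 -15 27 0 0" --pt "0 -31 56 0 0" --pt "0 -47 85 0 0" --pt "0 -63 114 0 0" --pt "0 -79 143 0 0"

```text
time: 20.43
position: [0.4391, -0.0564, 0.0953]
tool_rot: [3.064, 0.691, -0.0]
ft_force: [0.5, -0.9, -1.1]
grip_width: 0.447
grip_force: 50.0
```

Request:
arm_command --pt "0 -16 29 0 6.5" --pt "0 -32 58 0 13" --pt "0 -48 87 0 19.5" --pt "0 -64 116 0 26" --pt "0 -79 144 0 32.3"

```text
time: 20.85
position: [0.4293, -0.2205, 0.0952]
tool_rot: [3.135, -0.199, -0.001]
ft_force: [0.2, 0.1, -0.6]
grip_width: 0.448
grip_force: 50.0
```

Request:
arm_command --pt "0 0 0 0 0" --pt "0 0 0 0 0" --pt "0 0 0 0 0"

```text
time: 21.1
position: [0.4299, -0.2179, 0.0949]
tool_rot: [-3.135, 0.187, 0.001]
ft_force: [0.3, 1.4, 0.0]
grip_width: 0.451
grip_force: 50.0
```

```bash
python3 - <<'E'
from h import *
where(MOUTH[1],YR)
im,d,P=snap('wrist','w11.png')
n,a=held(im,d,P,80);tobay(1,n);sect(1,im,d,P)
E
```

```text
t 21.1 pos [ 429.9 -217.9   94.9] yaw -6.84 uv -26.6 0.5 tz [-0.     0.001 -1.   ] w 39.2 F [0.3 1.4 0. ] gf 50.0
held n 8445 len [39.2 59.7] yaw -6.6 pitch(z per 100, +down) 0.5 topz rel tcp 6.1 nose [ 492.9 -224.2] axis lateral at nose
to go in bay: inward 9.4 left -1.9  tool x,y of it w/o inward-6: [3.4 1.9]
10 plate ([-17.3, 1.8, 20.8], np.float64(101.0)) rbar ([-34.0, -28.2, -26.2], np.float64(42.5)) lbar ([35.1, 35.5, 35.9], np.float64(41.0))
25 plate ([-17.1, 1.8, 21.0], np.float64(101.0)) rbar ([-30.3, -28.1, -25.6], np.float64(42.5)) lbar ([23.0, 35.5, 36.0], np.float64(41.8))
40 plate None rbar ([-35.9, -26.8, -23.3], np.float64(42.0)) lbar ([22.6, 27.0, 35.8], np.float64(42.1))
```

Request:
arm_command --pt "0 2 1.9 0 0" --pt "0 2 1.9 20 0" --pt "0 2 1.9 38 0" --pt "0 2 1.9 49 0" --pt "0 2 1.9 49 0"

```text
time: 21.57
position: [0.4303, -0.2192, 0.044]
tool_rot: [-3.134, 0.186, 0.006]
ft_force: [-0.7, 0.3, -0.5]
grip_width: 0.447
grip_force: 50.0
```

Request:
arm_command --pt "0 0 0 0 0" --pt "0 0 0 0 0" --pt "0 0 0 0 0"

```text
time: 21.82
position: [0.4327, -0.2212, 0.047]
tool_rot: [3.135, -0.189, 0.002]
ft_force: [0.3, 0.7, -0.3]
grip_width: 0.449
grip_force: 50.0
```

```bash
python3 - <<'E'
from h import *
where(MOUTH[1],YR)
im,d,P=snap('wrist','w12.png')
n,a=held(im,d,P,80);tobay(1,n);sect(1,im,d,P)
E
```

```text
t 21.82 pos [ 432.7 -221.2   47. ] yaw -6.89 uv -23.5 -2.4 tz [ 0.001 -0.001 -1.   ] w 39.1 F [ 0.3  0.7 -0.3] gf 50.0
held n 13811 len [54.  75.3] yaw -6.9 pitch(z per 100, +down) 10.8 topz rel tcp 4.2 nose [ 511.1 -229.3] axis lateral at nose
to go in bay: inward -9.3 left 1.0  tool x,y of it w/o inward-6: [-15.3  -1. ]
10 plate ([-20.2, -1.2, 17.8], np.float64(53.2)) rbar ([-30.6, -26.4, -23.3], np.float64(42.2)) lbar ([22.4, 26.2, 35.8], np.float64(42.2))
25 plate ([-20.2, -1.2, 17.9], np.float64(53.3)) rbar ([-30.5, -26.6, -23.3], np.float64(42.2)) lbar ([22.3, 26.0, 35.9], np.float64(42.2))
40 plate ([-26.6, -0.5, 25.2], np.float64(49.3)) rbar ([-30.6, -26.8, -23.2], np.float64(42.1)) lbar ([22.2, 26.6, 35.9], np.float64(42.1))
```

Request:
arm_command --pt "0 0 -0.7 0 0" --pt "0 0 -0.7 3 0" --pt "0 0 -0.7 6 0" --pt "0 0 -0.7 9 0" --pt "0 0 -0.7 11 0"

```text
time: 22.28
position: [0.4316, -0.2203, 0.0348]
tool_rot: [-3.136, 0.189, 0.001]
ft_force: [-3.1, 0.7, 9.6]
grip_width: 0.447
grip_force: 50.0
```

Request:
arm_command --pt "0 0 0 0 0" --pt "0 1 0 0 0" --pt "0 2 0 0 0" --pt "0 3 0 0 0" --pt "0 4 0 0 0"

```text
time: 22.7
position: [0.4352, -0.2209, 0.0352]
tool_rot: [3.136, -0.19, -0.003]
ft_force: [-3.4, 1.4, 5.6]
grip_width: 0.448
grip_force: 50.0
```

Request:
arm_command --pt "0 1 0 0 0" --pt "0 2 0 0 0" --pt "0 3 0 0 0" --pt "0 3 0 0 0"

```text
time: 23.03
position: [0.4383, -0.2213, 0.0353]
tool_rot: [3.135, -0.19, -0.003]
ft_force: [-3.6, 1.4, 6.2]
grip_width: 0.455
grip_force: 50.0
```

```bash
python3 - <<'E'
from h import *
where(MOUTH[1],YR)
E
```

```text
t 23.03 pos [ 438.3 -221.3   35.3] yaw -6.92 uv -17.9 -1.9 tz [-0.002 -0.    -1.   ] w 39.5 F [-3.6  1.4  6.2] gf 50.0
```

Request:
arm_command --pt "0 0 0 -0.5 0" --pt "0 1 0 -0.5 0" --pt "0 2 0 -0.5 0" --pt "0 2 0 -0.5 0"

```text
time: 23.37
position: [0.4391, -0.2213, 0.0354]
tool_rot: [-3.136, 0.19, 0.007]
ft_force: [-5.2, 1.5, 8.2]
grip_width: 0.447
grip_force: 50.0
```

Request:
arm_command --pt "0 1 0 0 0" --pt "0 1.5 0 0 0" --pt "0 1.5 0 0 0"

```text
time: 23.62
position: [0.4392, -0.2213, 0.0353]
tool_rot: [-3.135, 0.19, 0.012]
ft_force: [-11.0, 2.1, 12.6]
grip_width: 0.452
grip_force: 50.0
```

Request:
arm_command --pt "0 -1.5 0 0 0" --pt "0 -1.5 0 0 0" --pt "48 -1.5 0 0 0" --pt "48 -1.5 0 0 0" --pt "48 -1.5 0 0 0"

```text
time: 24.03
position: [0.4413, -0.2213, 0.0355]
tool_rot: [-3.136, 0.189, -0.002]
ft_force: [-0.4, -0.0, -0.6]
grip_width: 0.535
grip_force: 0.0
```

Request:
arm_command --pt "48 0 0 0 0" --pt "48 0 0 -10 0" --pt "48 0 0 -30 0" --pt "48 0 0 -60 0" --pt "48 0 0 -90 0"

```text
time: 24.45
position: [0.4406, -0.2206, 0.1266]
tool_rot: [-3.135, 0.188, 0.001]
ft_force: [-0.1, -0.4, -0.1]
grip_width: 0.551
grip_force: 0.0
```

Request:
arm_command --pt "48 -5 0 -40 0" --pt "48 -5 0 -40 0" --pt "48 -5 0 -40 0" --pt "48 -5 0 -40 0"

```text
time: 24.78
position: [0.4358, -0.2208, 0.1658]
tool_rot: [3.135, -0.189, 0.0]
ft_force: [-0.7, -0.3, -0.9]
grip_width: 0.55
grip_force: 0.0
```

```bash
python3 - <<'E'
from h import *
where(MOUTH[1],YR)
im,d,P=snap('wrist','w13.png')
inbay(1,im,d,P);inbay(4,im,d,P)
tops()
E
```

```text
t 24.78 pos [ 435.8 -220.8  165.8] yaw -6.91 uv -20.5 -1.6 tz [ 0.    -0.001 -1.   ] w 47.9 F [-0.7 -0.3 -0.9] gf 0.0
bay 1 center [ 5.7 -0.6] size [79.2 40.1] 0.28894898295402527 ideal u 6.0 u range [-33.5  45.2] v [-20.  19.] z 41.9 slope/100 0.04
 stop u [46.2 55.8]
bay 4 center [36.5 -0.4] size [ 40.9 139.7] 89.7649154663086 ideal u 36.0 u range [-32.7 106. ] v [-20.5  19. ] z 42.0 slope/100 0.12
 stop u [106.  115.3]
top [530.4 202.4] [119.   42.4] 26.1 uv -6.4 21.3  (expect shift ~(-1.5,+1.5) to wrist)
top [500.  244.8] [101.7  42.3] 25.6 uv -14.9 72.8  (expect shift ~(-1.5,+1.5) to wrist)
```

Plates 1 and 4 are seated and nothing has been knocked. Next is plate 3.

Request:
arm_command --pt "0 7 -32 0 0" --pt "0 14 -64 0 0" --pt "0 21 -96 0 0" --pt "0 28 -128 0 0" --pt "0 34 -158 0 0"

```text
time: 25.3
position: [0.4882, -0.0658, 0.1643]
tool_rot: [-3.135, 0.188, 0.003]
ft_force: [0.1, -0.3, -0.2]
grip_width: 0.26
grip_force: 0.0
```

Request:
arm_command --pt "0 7 -32 0 0" --pt "0 14 -64 0 0" --pt "0 21 -96 0 0" --pt "0 28 -128 0 0" --pt "0 34 -158 0 0"

```text
time: 25.72
position: [0.5409, 0.0867, 0.164]
tool_rot: [-3.135, 0.188, 0.004]
ft_force: [-0.3, -0.4, -0.2]
grip_width: 0.006
grip_force: 0.0
```

Request:
arm_command --pt "0 8 -38 0 -6.6" --pt "0 17 -76 0 -13.2" --pt "0 26 -114 0 -20" --pt "0 35 -158 0 -26.5" --pt "0 35 -158 0 -33.1"

```text
time: 26.13
position: [0.5927, 0.2482, 0.1637]
tool_rot: [-3.046, -0.736, 0.003]
ft_force: [-1.3, 0.5, 0.9]
grip_width: 0.009
grip_force: 0.0
```

Request:
arm_command --pt "0 0 0 0 0" --pt "0 0 0 0 0" --pt "0 0 0 0 0"

```text
time: 26.38
position: [0.595, 0.2357, 0.1642]
tool_rot: [3.06, 0.706, -0.003]
ft_force: [0.3, -0.8, 0.1]
grip_width: 0.005
grip_force: 0.0
```

```bash
python3 - <<'E'
from h import *
where()
E
```

```text
t 26.38 pos [595.  235.7 164.2] yaw 25.97 uv 66.3 22.7 tz [-0.002 -0.002 -1.   ] w 0.4 F [ 0.3 -0.8  0.1] gf 0.0
```

Request:
arm_command --pt "0 0.7 -1.8 25 -0.2" --pt "0 0.7 -1.8 50 -0.2" --pt "0 0.7 -1.8 75 -0.2" --pt "0 0.7 -1.8 90 -0.2" --pt "0 0.7 -1.8 90 -0.2"

```text
time: 26.8
position: [0.5934, 0.2357, 0.0718]
tool_rot: [3.058, 0.711, -0.01]
ft_force: [-1.0, -0.7, -0.1]
grip_width: 0.003
grip_force: 0.0
```

Request:
arm_command --pt "0 0 0 7 0" --pt "0 0 0 14 0" --pt "0 0 0 19 0" --pt "0 0 0 23 0" --pt "0 0 0 23 0"

```text
time: 27.22
position: [0.5948, 0.2392, 0.0521]
tool_rot: [3.058, 0.717, -0.001]
ft_force: [-0.4, -0.6, -0.2]
grip_width: 0.004
grip_force: 0.0
```

```bash
python3 - <<'E'
from h import *
where()
E
```

```text
t 27.22 pos [594.8 239.2  52.1] yaw 26.38 uv 67.7 25.8 tz [-0. -0. -1.] w 0.3 F [-0.4 -0.6 -0.2] gf 0.0
```

Request:
arm_command --pt "0 -6 0.5 0 0" --pt "0 -13 1 0 0" --pt "0 -21 1 0 0" --pt "0 -29 1 0 0" --pt "0 -37 1 0 0"

```text
time: 27.63
position: [0.5615, 0.2216, 0.0528]
tool_rot: [3.058, 0.717, 0.001]
ft_force: [0.3, 0.2, 0.8]
grip_width: 0.006
grip_force: 0.3
```

Request:
arm_command --pt "0 -8 0 0 0" --pt "0 -16 0 0 0" --pt "0 -24 0 0 0" --pt "0 -30 0 0 0" --pt "0 -34 0 0 0"

```text
time: 28.05
position: [0.531, 0.2063, 0.0524]
tool_rot: [3.058, 0.717, -0.001]
ft_force: [0.0, 0.6, 1.1]
grip_width: 0.005
grip_force: 0.2
```

Request:
arm_command --pt "0 0 0 0 0" --pt "0 1 0 -35 0" --pt "0 1 0 -75 0" --pt "50 -30 0 -75 0" --pt "50 -65 0 -75 0"

```text
time: 28.47
position: [0.4758, 0.1803, 0.1301]
tool_rot: [-3.055, -0.718, -0.009]
ft_force: [-0.8, -0.2, 2.2]
grip_width: 0.085
grip_force: 0.0
```

Request:
arm_command --pt "50 -26 0 0 0" --pt "50 -50 0 0 0" --pt "50 -50 0 0 0" --pt "50 -50 0 0 0" --pt "50 -50 0 0 0"

```text
time: 28.88
position: [0.4299, 0.1557, 0.1281]
tool_rot: [3.058, 0.716, 0.003]
ft_force: [-0.2, 0.0, 0.1]
grip_width: 0.449
grip_force: 0.0
```

```bash
python3 - <<'E'
from h import *
where()
im,d,P=snap('wrist','w14.png')
for q in plates(im,d,P):print(*q,'uv',*tuv(q[0]))
E
```

```text
t 28.88 pos [429.9 155.7 128.1] yaw 26.34 uv -117.1 23.7 tz [ 0.002 -0.    -1.   ] w 39.1 F [-0.2  0.   0.1] gf 0.0
[497.4 246.4] [100.3  40.1] 25.8 0.042 [155, 0, 58, 141, 6998] uv -16.5 75.3
[463.6 170.8] [119.2  40.2] 26.9 0.0419 [228, 80, 52, 145, 6574] uv -80.2 22.4
```

Request:
arm_command --pt "50 -6 1.7 0 -0.4" --pt "50 -6 1.7 20 -0.4" --pt "50 -6 1.7 40 -0.4" --pt "50 -6 1.7 60 -0.4" --pt "50 -6 1.7 60 -0.4"

```text
time: 29.35
position: [0.4218, 0.1527, 0.0642]
tool_rot: [-3.05, -0.73, 0.011]
ft_force: [0.3, -0.4, -0.2]
grip_width: 0.575
grip_force: 0.0
```

Request:
arm_command --pt "50 0 0 15 0" --pt "50 0 0 25 0" --pt "50 0 0 32 0" --pt "50 0 0 32 0" --pt "50 0 0 32 0"

```text
time: 29.77
position: [0.4244, 0.1527, 0.0358]
tool_rot: [-3.054, -0.729, 0.001]
ft_force: [0.0, -0.2, -0.3]
grip_width: 0.574
grip_force: 0.0
```

```bash
python3 - <<'E'
from h import *
where()
E
```

```text
t 29.77 pos [424.4 152.7  35.8] yaw 26.85 uv -123.5 23.5 tz [-0.001  0.002 -1.   ] w 49.9 F [ 0.  -0.2 -0.3] gf 0.0
```

Request:
arm_command --pt "0 0 0 0.5 0" --pt "0 0 0 0.5 0" --pt "0 0 0 0.5 0" --pt "0 0 0 0.5 0" --pt "0 0 0 0.5 0" --newtons 50

```text
time: 30.18
position: [0.4248, 0.1517, 0.0355]
tool_rot: [3.056, 0.727, 0.002]
ft_force: [0.1, 0.7, 2.7]
grip_width: 0.449
grip_force: 49.9
```

Request:
arm_command --pt "0 0 0 0 0" --pt "0 0 0 -5 0" --pt "0 0 0 -20 0" --pt "0 0 0 -40 0" --pt "0 0 0 -60 0"

```text
time: 30.6
position: [0.423, 0.1517, 0.0952]
tool_rot: [-3.055, -0.729, 0.004]
ft_force: [1.0, -0.3, -0.4]
grip_width: 0.448
grip_force: 49.9
```

Request:
arm_command --pt "0 -8 28 0 0" --pt "0 -16 56 0 0" --pt "0 -25 84 0 0" --pt "0 -33 112 0 0" --pt "0 -42 139 0 0"

```text
time: 31.02
position: [0.4491, 0.0069, 0.0952]
tool_rot: [3.055, 0.727, -0.001]
ft_force: [0.5, -0.9, -0.2]
grip_width: 0.45
grip_force: 49.9
```

Request:
arm_command --pt "0 -14 27 0 0" --pt "0 -28 54 0 0" --pt "0 -41 81 0 0" --pt "0 -55 107 0 0" --pt "0 -68 134 0 0"

```text
time: 31.43
position: [0.4482, -0.1431, 0.0951]
tool_rot: [3.056, 0.728, -0.002]
ft_force: [1.3, 0.2, -0.2]
grip_width: 0.448
grip_force: 49.9
```

Request:
arm_command --pt "0 -18 23 0 6.7" --pt "0 -36 46 0 13.5" --pt "0 -54 70 0 20.2" --pt "0 -72 93 0 27" --pt "0 -89.5 116 0 33.7"

```text
time: 31.85
position: [0.4204, -0.2869, 0.0951]
tool_rot: [-3.135, 0.199, 0.001]
ft_force: [0.5, -0.3, -1.0]
grip_width: 0.447
grip_force: 49.9
```

Request:
arm_command --pt "0 0 0 0 0" --pt "0 0 0 0 0" --pt "0 0 0 0 0"

```text
time: 32.1
position: [0.4214, -0.2847, 0.095]
tool_rot: [-3.135, 0.187, 0.001]
ft_force: [0.4, 0.6, -0.0]
grip_width: 0.448
grip_force: 49.9
```

```bash
python3 - <<'E'
from h import *
where(MOUTH[3],YR)
im,d,P=snap('wrist','w15.png')
n,a=held(im,d,P,120);tobay(3,n);sect(3,im,d,P,(10,30,50,70))
E
```

```text
t 32.1 pos [ 421.4 -284.7   95. ] yaw -6.84 uv -27.0 -1.1 tz [-0.     0.001 -1.   ] w 39.0 F [ 0.4  0.6 -0. ] gf 49.9
held n 15366 len [39.2 98.5] yaw -7.8 pitch(z per 100, +down) 0.5 topz rel tcp 6.0 nose [ 522.3 -297.5] axis lateral at nose
to go in bay: inward 11.3 left 1.8  tool x,y of it w/o inward-6: [ 5.3 -1.8]
10 plate ([-19.8, -0.9, 18.4], np.float64(100.9)) rbar ([-31.1, -30.0, -29.4], np.float64(42.0)) lbar ([27.1, 28.9, 35.9], np.float64(41.7))
30 plate ([-20.2, -0.9, 17.8], np.float64(100.8)) rbar ([-30.9, -30.3, -29.8], np.float64(41.2)) lbar ([26.4, 28.6, 35.8], np.float64(41.9))
50 plate ([-20.6, -1.3, 17.6], np.float64(100.7)) rbar ([-30.9, -30.5, -30.0], np.float64(41.3)) lbar ([26.4, 27.9, 35.7], np.float64(42.1))
70 plate ([-20.7, -0.8, 17.4], np.float64(100.6)) rbar ([-30.7, -30.5, -30.4], np.float64(41.1)) lbar ([25.6, 27.2, 29.4], np.float64(42.4))
```

Request:
arm_command --pt "0 4 -0.8 0 -0.9" --pt "0 4 -0.8 20 -0.9" --pt "0 4 -0.8 38 -0.9" --pt "0 4 -0.8 49 -0.9" --pt "0 4 -0.8 49 -0.9"

```text
time: 32.57
position: [0.4243, -0.2833, 0.0439]
tool_rot: [-3.134, 0.161, 0.005]
ft_force: [-0.3, 1.3, -0.9]
grip_width: 0.449
grip_force: 49.9
```

Request:
arm_command --pt "0 0 0 0 0" --pt "0 0 0 0 0" --pt "0 0 0 0 0"

```text
time: 32.82
position: [0.4264, -0.2855, 0.0471]
tool_rot: [3.136, -0.164, 0.002]
ft_force: [0.2, -0.5, -0.1]
grip_width: 0.449
grip_force: 49.9
```

```bash
python3 - <<'E'
from h import *
where(MOUTH[3],YR)
im,d,P=snap('wrist','w16.png')
sect(3,im,d,P,(10,30,50,70))
E
```

```text
t 32.82 pos [ 426.4 -285.5   47.1] yaw -5.98 uv -21.9 -1.4 tz [ 0.001 -0.001 -1.   ] w 39.0 F [ 0.2 -0.5 -0.1] gf 49.9
10 plate ([-19.5, -0.6, 18.5], np.float64(53.1)) rbar ([-30.7, -26.7, -23.5], np.float64(42.2)) lbar ([22.0, 25.8, 35.9], np.float64(42.1))
30 plate ([-19.6, -0.7, 18.6], np.float64(53.1)) rbar ([-30.7, -26.8, -23.6], np.float64(42.3)) lbar ([22.1, 25.8, 35.9], np.float64(42.2))
50 plate ([-19.5, -0.4, 18.7], np.float64(53.0)) rbar ([-30.8, -26.8, -23.7], np.float64(42.2)) lbar ([21.9, 25.4, 35.3], np.float64(42.3))
70 plate ([-19.7, -0.5, 18.5], np.float64(53.0)) rbar ([-30.7, -26.7, -23.4], np.float64(42.3)) lbar ([21.9, 25.2, 29.0], np.float64(42.3))
```

Request:
arm_command --pt "0 0 0 2 0" --pt "0 0 0 4 0" --pt "0 0 0 7 0" --pt "0 0 0 9 0" --pt "0 0 0 10.3 0"

```text
time: 33.28
position: [0.4252, -0.2852, 0.0354]
tool_rot: [-3.137, 0.165, 0.001]
ft_force: [-1.7, 0.6, 4.3]
grip_width: 0.448
grip_force: 49.9
```

Request:
arm_command --pt "0 0 0 0 0" --pt "0 1 0 0 0" --pt "0 2 0 0 0" --pt "0 3 0 0 0" --pt "0 3 0 0 0"

```text
time: 33.7
position: [0.4289, -0.2856, 0.0358]
tool_rot: [3.137, -0.164, 0.001]
ft_force: [0.8, -0.2, 0.2]
grip_width: 0.446
grip_force: 49.9
```

Request:
arm_command --pt "0 1 0 0 0" --pt "0 2 0 0 0" --pt "0 3 0 0 0" --pt "0 3 0 0 0"

```text
time: 34.03
position: [0.4317, -0.2859, 0.0357]
tool_rot: [3.137, -0.164, 0.0]
ft_force: [0.0, -0.4, 0.6]
grip_width: 0.452
grip_force: 49.9
```

```bash
python3 - <<'E'
from h import *
where(MOUTH[3],YR)
E
```

```text
t 34.03 pos [ 431.7 -285.9   35.7] yaw -6.0 uv -16.6 -1.1 tz [ 0. -0. -1.] w 39.3 F [ 0.  -0.4  0.6] gf 49.9
```

Request:
arm_command --pt "0 1 0 0 0" --pt "0 2 0 0 0" --pt "0 2 0 0 0"

```text
time: 34.28
position: [0.4317, -0.2859, 0.0356]
tool_rot: [-3.137, 0.165, 0.007]
ft_force: [-5.6, 1.5, 5.2]
grip_width: 0.447
grip_force: 49.9
```

Request:
arm_command --pt "0 1 0 0 0" --pt "0 2 0 0 0" --pt "0 2 0 0 0"

```text
time: 34.53
position: [0.4318, -0.286, 0.0355]
tool_rot: [-3.137, 0.166, 0.014]
ft_force: [-10.5, 2.8, 11.4]
grip_width: 0.445
grip_force: 49.9
```

Contact with the stop. Release and retreat.

Request:
arm_command --pt "0 -1.5 0 0 0" --pt "0 -1.5 0 0 0" --pt "48 -1.5 0 0 0" --pt "48 -1.5 0 0 0" --pt "48 -1.5 0 0 0"

```text
time: 34.95
position: [0.4346, -0.2863, 0.0359]
tool_rot: [3.137, -0.165, 0.002]
ft_force: [-0.2, -0.1, 0.2]
grip_width: 0.536
grip_force: 0.0
```

Request:
arm_command --pt "48 0 0 0 0" --pt "48 0 0 -10 0" --pt "48 0 0 -30 0" --pt "48 0 0 -60 0" --pt "48 0 0 -90 0"

```text
time: 35.37
position: [0.4338, -0.2854, 0.1269]
tool_rot: [-3.136, 0.163, 0.001]
ft_force: [-0.2, -0.9, 0.0]
grip_width: 0.552
grip_force: 0.0
```

Request:
arm_command --pt "48 -5 0 -40 0" --pt "48 -5 0 -40 0" --pt "48 -5 0 -40 0" --pt "48 -5 0 -40 0"

```text
time: 35.7
position: [0.4288, -0.2857, 0.166]
tool_rot: [3.136, -0.165, 0.0]
ft_force: [0.2, -0.1, -0.7]
grip_width: 0.548
grip_force: 0.0
```

```bash
python3 - <<'E'
from h import *
where(MOUTH[3],YR)
im,d,P=snap('wrist','w17.png')
inbay(3,im,d,P);inbay(1,im,d,P);inbay(4,im,d,P)
tops()
E
```

```text
t 35.7 pos [ 428.8 -285.7  166. ] yaw -6.02 uv -19.4 -1.3 tz [-0.    -0.001 -1.   ] w 47.7 F [ 0.2 -0.1 -0.7] gf 0.0
bay 3 center [26.1 -0.1] size [ 40.1 120.2] 89.90422821044922 ideal u 26.0 u range [-33.3  86. ] v [-19.7  19.7] z 41.9 slope/100 0.08
 stop u [86.  95.9]
bay 1 center [ 5.5 -0.7] size [79.6 40.4] 0.4009805917739868 ideal u 6.0 u range [-33.6  45.2] v [-20.5  18.8] z 41.9 slope/100 0.08
 stop u [46.  55.8]
bay 4 center [36.4 -0.3] size [ 41.5 140.3] 89.93016052246094 ideal u 36.0 u range [-32.8 106.1] v [-20.6  18.9] z 42.1 slope/100 0.15
 stop u [105.9 115.5]
top [499.8 244.8] [102.1  43.1] 25.6 uv -15.1 72.8  (expect shift ~(-1.5,+1.5) to wrist)
```

Request:
arm_command --pt "0 6 -30 0 0" --pt "0 12 -60 0 0" --pt "0 18 -95 0 0" --pt "0 24 -130 0 0" --pt "0 28 -165 0 0"

```text
time: 36.22
position: [0.4738, -0.1225, 0.1646]
tool_rot: [-3.136, 0.165, 0.002]
ft_force: [0.7, -0.5, 0.5]
grip_width: 0.259
grip_force: 0.0
```

Request:
arm_command --pt "0 4 -35 0 0" --pt "0 8 -70 0 0" --pt "0 12 -105 0 0" --pt "0 16 -140 0 0" --pt "0 20 -175 0 0"

```text
time: 36.63
position: [0.5116, 0.0491, 0.1646]
tool_rot: [-3.137, 0.165, 0.003]
ft_force: [-0.1, -0.9, 0.2]
grip_width: 0.012
grip_force: 0.0
```

Request:
arm_command --pt "0 4 -33 0 0" --pt "0 7 -66 0 0" --pt "0 10 -96 0 0" --pt "0 12 -120 0 0" --pt "0 12 -120 0 0"

```text
time: 37.05
position: [0.5351, 0.1727, 0.1647]
tool_rot: [-3.133, 0.15, 0.004]
ft_force: [-0.1, 0.8, 0.3]
grip_width: 0.006
grip_force: 0.0
```

Request:
arm_command --pt "0 2 -30 0 -6.4" --pt "0 4 -60 0 -12.9" --pt "0 6 -90 0 -19.3" --pt "0 8 -112 0 -25.8" --pt "0 8 -112 0 -32.2"

```text
time: 37.47
position: [0.5545, 0.2815, 0.1645]
tool_rot: [-3.051, -0.729, 0.003]
ft_force: [0.1, 0.2, 0.5]
grip_width: 0.006
grip_force: 0.0
```

Request:
arm_command --pt "0 0 0 0 0" --pt "0 0 0 0 0" --pt "0 0 0 0 0"

```text
time: 37.72
position: [0.5565, 0.2746, 0.1647]
tool_rot: [3.06, 0.705, -0.003]
ft_force: [0.0, -0.7, 0.3]
grip_width: 0.007
grip_force: 0.0
```

```bash
python3 - <<'E'
from h import *
where()
E
```

```text
t 37.72 pos [556.5 274.6 164.7] yaw 25.96 uv 49.0 74.5 tz [-0.001 -0.001 -1.   ] w 0.6 F [ 0.  -0.7  0.3] gf 0.0
```

Request:
arm_command --pt "0 0.5 -1 25 -0.2" --pt "0 0.5 -1 50 -0.2" --pt "0 0.5 -1 75 -0.2" --pt "0 0.5 -1 90 -0.2" --pt "0 0.5 -1 90 -0.2"

```text
time: 38.13
position: [0.555, 0.2743, 0.0721]
tool_rot: [3.057, 0.712, -0.009]
ft_force: [-0.0, -0.5, -0.6]
grip_width: 0.002
grip_force: 0.0
```

Request:
arm_command --pt "0 0 0 7 0" --pt "0 0 0 14 0" --pt "0 0 0 19 0" --pt "0 0 0 23 0" --pt "0 0 0 23 0"

```text
time: 38.55
position: [0.5564, 0.2771, 0.0523]
tool_rot: [3.058, 0.717, -0.001]
ft_force: [0.6, -0.8, -0.4]
grip_width: 0.003
grip_force: 0.0
```

```bash
python3 - <<'E'
from h import *
where()
E
```

```text
t 38.55 pos [556.4 277.1  52.3] yaw 26.38 uv 49.9 76.8 tz [-0. -0. -1.] w 0.3 F [ 0.6 -0.8 -0.4] gf 0.0
```

Request:
arm_command --pt "0 -6 0.5 0 0" --pt "0 -13 1 0 0" --pt "0 -21 1 0 0" --pt "0 -29 1 0 0" --pt "0 -37 1 0 0"

```text
time: 38.97
position: [0.5231, 0.2595, 0.053]
tool_rot: [3.058, 0.717, 0.001]
ft_force: [-0.0, 0.8, 0.8]
grip_width: 0.001
grip_force: 0.3
```

Request:
arm_command --pt "0 -8 0 0 0" --pt "0 -16 0 0 0" --pt "0 -23 0 0 0" --pt "0 -28 0 0 0" --pt "0 -32 0 0 0"

```text
time: 39.38
position: [0.4946, 0.2452, 0.0527]
tool_rot: [3.058, 0.717, -0.0]
ft_force: [0.5, 1.0, -0.5]
grip_width: 0.006
grip_force: 0.2
```

Request:
arm_command --pt "0 0 0 0 0" --pt "0 1 0 -35 0" --pt "0 1 0 -75 0" --pt "50 -30 0 -75 0" --pt "50 -65 0 -75 0"

```text
time: 39.8
position: [0.4388, 0.2194, 0.13]
tool_rot: [-3.053, -0.717, -0.006]
ft_force: [-1.8, -0.7, 2.6]
grip_width: 0.083
grip_force: 0.0
```

Request:
arm_command --pt "50 -17 0 0 0" --pt "50 -34 0 0 0" --pt "50 -34 0 0 0" --pt "50 -34 0 0 0" --pt "50 -34 0 0 0"

```text
time: 40.22
position: [0.4076, 0.2018, 0.1282]
tool_rot: [-3.059, -0.716, -0.002]
ft_force: [0.5, -0.1, 0.5]
grip_width: 0.452
grip_force: 0.0
```

```bash
python3 - <<'E'
from h import *
where()
im,d,P=snap('wrist','w18.png')
for q in plates(im,d,P):print(*q,'uv',*tuv(q[0]))
E
```

```text
t 40.22 pos [407.6 201.8 128.2] yaw 26.35 uv -116.8 74.9 tz [ 0.001  0.    -1.   ] w 39.3 F [ 0.5 -0.1  0.5] gf 0.0
[469.1 226.9] [169.4  45.5] 25.2 0.042 [230, 0, 62, 220, 6222] uv -50.5 70.3
[561.8  77.4] [135.2   5.9] 26.2 0.0452 [462, 0, 44, 183, 1331] uv -33.4 -104.7
```

```bash
python3 - <<'E'
from h import *
im,d,P=snap('wrist','w19.png');c=cloud(P,d)
a=np.radians(26.2);U=np.array([np.cos(a),np.sin(a)]);V=np.array([-U[1],U[0]]);q=c[...,:2]*1000-(545.5,186.1);u=q@U;v=q@V;z=c[...,2]*1000
m=(abs(v-76)<22)&(abs(z-42)<1.8)&(u<0)&(u>-150)&(d>.05)
m=cv2.morphologyEx(m.astype(np.uint8),cv2.MORPH_OPEN,np.ones((5,5)))>0
r=cv2.minAreaRect(np.c_[u[m],v[m]].astype(np.float32));print(r,np.percentile(u[m],[1,99]),np.percentile(v[m],[1,99]))
E
```

```text
((-86.44159698486328, 73.67229461669922), (39.32617950439453, 99.90581512451172), 89.9920654296875) [-134.91144204  -37.30688172] [54.43295759 92.81335127]
```

View pics/w19.png

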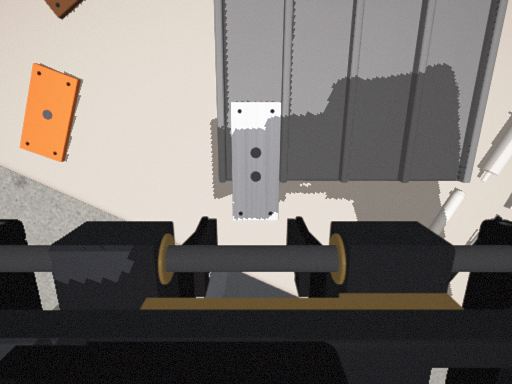

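Plate 2 (two ports, at (255,160)) overhangs by ~34 mm. Grasp it.

Request:
arm_command --pt "50 -2 1 0 0.1" --pt "50 -2 1 20 0.1" --pt "50 -2 1 40 0.1" --pt "50 -2 1 60 0.1" --pt "50 -2 1 60 0.1"

```text
time: 40.73
position: [0.4023, 0.1995, 0.0643]
tool_rot: [-3.056, -0.715, 0.012]
ft_force: [-1.3, -1.1, -0.6]
grip_width: 0.573
grip_force: 0.0
```

Request:
arm_command --pt "50 0 0 15 0" --pt "50 0 0 25 0" --pt "50 0 0 32 0" --pt "50 0 0 32 0" --pt "50 0 0 32 0"

```text
time: 41.15
position: [0.4052, 0.2004, 0.0361]
tool_rot: [-3.058, -0.715, 0.001]
ft_force: [-0.0, 0.4, -0.6]
grip_width: 0.577
grip_force: 0.0
```

```bash
python3 - <<'E'
from h import *
where()
E
```

```text
t 41.15 pos [405.2 200.4  36.1] yaw 26.32 uv -119.6 74.8 tz [-0.001  0.001 -1.   ] w 50.2 F [-0.   0.4 -0.6] gf 0.0
```

Request:
arm_command --pt "0 0 0 0.7 0" --pt "0 0 0 0.7 0" --pt "0 0 0 0.7 0" --pt "0 0 0 0.7 0" --pt "0 0 0 0.7 0" --newtons 50

```text
time: 41.57
position: [0.4056, 0.1999, 0.0355]
tool_rot: [3.059, 0.714, 0.002]
ft_force: [0.1, -0.7, 2.0]
grip_width: 0.449
grip_force: 49.9
```

Request:
arm_command --pt "0 0 0 0 0" --pt "0 0 0 -5 0" --pt "0 0 0 -20 0" --pt "0 0 0 -40 0" --pt "0 0 0 -60 0"

```text
time: 41.98
position: [0.4039, 0.2001, 0.0952]
tool_rot: [-3.058, -0.716, 0.004]
ft_force: [0.5, -0.1, -0.7]
grip_width: 0.448
grip_force: 49.9
```

Request:
arm_command --pt "0 -5 28 0 0" --pt "0 -10 57 0 0" --pt "0 -16 86 0 0" --pt "0 -21 115 0 0" --pt "0 -26.5 143 0 0"

```text
time: 42.4
position: [0.4446, 0.0583, 0.0951]
tool_rot: [3.058, 0.714, -0.0]
ft_force: [1.1, -0.3, -0.6]
grip_width: 0.448
grip_force: 49.9
```

Request:
arm_command --pt "0 -10 22 0 0" --pt "0 -20 44 0 0" --pt "0 -29 66 0 0" --pt "0 -39 88 0 0" --pt "0 -49 110 0 0"

```text
time: 42.82
position: [0.449, -0.0614, 0.095]
tool_rot: [3.059, 0.715, -0.001]
ft_force: [0.3, 0.1, -1.3]
grip_width: 0.452
grip_force: 49.9
```

Request:
arm_command --pt "0 -10 16 0 6.6" --pt "0 -20 32 0 13.3" --pt "0 -30 48 0 20" --pt "0 -40 63 0 26.6" --pt "0 -51 79 0 33.2"

```text
time: 43.23
position: [0.4383, -0.1542, 0.095]
tool_rot: [-3.135, 0.198, 0.001]
ft_force: [0.0, -0.4, -1.0]
grip_width: 0.446
grip_force: 49.9
```

Request:
arm_command --pt "0 0 0 0 0" --pt "0 0 0 0 0" --pt "0 0 0 0 0"

```text
time: 43.48
position: [0.4387, -0.1528, 0.095]
tool_rot: [-3.135, 0.186, 0.0]
ft_force: [-0.3, 0.6, 0.1]
grip_width: 0.445
grip_force: 49.9
```

```bash
python3 - <<'E'
from h import *
where(MOUTH[2],YR)
im,d,P=snap('wrist','w20.png')
n,a=held(im,d,P,100);tobay(2,n);sect(2,im,d,P,(10,30,50))
E
```

```text
t 43.48 pos [ 438.7 -152.8   95. ] yaw -6.79 uv -25.6 0.3 tz [-0.     0.001 -1.   ] w 38.8 F [-0.3  0.6  0.1] gf 49.9
held n 11768 len [39.2 79.5] yaw -7.9 pitch(z per 100, +down) 0.4 topz rel tcp 6.0 nose [ 520.7 -163.2] axis lateral at nose
to go in bay: inward 8.9 left 0.2  tool x,y of it w/o inward-6: [ 2.9 -0.1]
10 plate ([-18.5, 0.5, 19.5], np.float64(101.0)) rbar ([-30.5, -28.9, -27.9], np.float64(42.2)) lbar ([28.6, 29.7, 36.0], np.float64(41.4))
30 plate ([-18.9, 0.1, 19.3], np.float64(100.9)) rbar ([-35.8, -29.4, -28.4], np.float64(41.9)) lbar ([27.9, 29.6, 35.9], np.float64(41.2))
50 plate ([-19.2, 0.7, 19.1], np.float64(100.8)) rbar ([-32.9, -29.5, -28.8], np.float64(41.5)) lbar ([27.4, 28.9, 35.9], np.float64(41.6))
```

Spin −1°, shift right ~0.7, then lower.

Request:
arm_command --pt "0 2 0.7 0 -1" --pt "0 2 0.7 20 -1" --pt "0 2 0.7 38 -1" --pt "0 2 0.7 49 -1" --pt "0 2 0.7 49 -1"

```text
time: 43.95
position: [0.4391, -0.1533, 0.044]
tool_rot: [-3.135, 0.158, 0.006]
ft_force: [-0.5, 0.3, -0.6]
grip_width: 0.448
grip_force: 49.9
```

Request:
arm_command --pt "0 0 0 0 0" --pt "0 0 0 0 0" --pt "0 0 0 0 0"

```text
time: 44.2
position: [0.4416, -0.1549, 0.047]
tool_rot: [3.137, -0.161, 0.003]
ft_force: [-0.3, -0.4, 0.1]
grip_width: 0.449
grip_force: 49.9
```

```bash
python3 - <<'E'
from h import *
where(MOUTH[2],YR)
im,d,P=snap('wrist','w21.png')
sect(2,im,d,P,(10,30,50))
E
```

```text
t 44.2 pos [ 441.6 -154.9   47. ] yaw -5.88 uv -22.4 -1.4 tz [ 0.002 -0.001 -1.   ] w 39.1 F [-0.3 -0.4  0.1] gf 49.9
10 plate ([-19.6, -0.6, 18.4], np.float64(53.1)) rbar ([-35.3, -26.4, -23.0], np.float64(42.2)) lbar ([22.2, 26.2, 35.9], np.float64(42.1))
30 plate ([-19.6, -0.7, 18.6], np.float64(53.0)) rbar ([-34.6, -26.5, -23.1], np.float64(42.1)) lbar ([22.3, 26.2, 35.8], np.float64(42.2))
50 plate ([-19.5, -0.7, 18.4], np.float64(53.0)) rbar ([-30.3, -26.3, -23.0], np.float64(42.3)) lbar ([22.5, 26.2, 35.9], np.float64(42.1))
```

Request:
arm_command --pt "0 0 0 2 0" --pt "0 0 0 4 0" --pt "0 0 0 7 0" --pt "0 0 0 9 0" --pt "0 0 0 10.3 0"

```text
time: 44.67
position: [0.4404, -0.1547, 0.0354]
tool_rot: [-3.137, 0.162, 0.001]
ft_force: [-2.9, -0.1, 3.6]
grip_width: 0.447
grip_force: 49.9
```

Request:
arm_command --pt "0 0 0 0 0" --pt "0 1 0 0 0" --pt "0 2 0 0 0" --pt "0 3 0 0 0" --pt "0 3 0 0 0"

```text
time: 45.08
position: [0.444, -0.155, 0.0358]
tool_rot: [-3.137, 0.162, -0.001]
ft_force: [-0.4, 0.2, -1.2]
grip_width: 0.447
grip_force: 49.9
```

Request:
arm_command --pt "0 1 0 0 0" --pt "0 2 0 0 0" --pt "0 3 0 0 0" --pt "0 3 0 0 0"

```text
time: 45.42
position: [0.4468, -0.1554, 0.0358]
tool_rot: [3.137, -0.162, 0.0]
ft_force: [0.6, -0.6, -0.7]
grip_width: 0.446
grip_force: 49.9
```

Request:
arm_command --pt "0 1 0 0 0" --pt "0 2 0 0 0" --pt "0 2 0 0 0"

```text
time: 45.67
position: [0.4469, -0.1554, 0.0356]
tool_rot: [3.137, -0.162, -0.007]
ft_force: [-5.4, 0.8, 5.8]
grip_width: 0.448
grip_force: 49.9
```

Request:
arm_command --pt "0 1 0 0 0" --pt "0 1.5 0 0 0" --pt "0 1.5 0 0 0"

```text
time: 45.92
position: [0.4469, -0.1554, 0.0355]
tool_rot: [3.137, -0.162, -0.012]
ft_force: [-10.3, 0.9, 11.6]
grip_width: 0.449
grip_force: 49.9
```

Request:
arm_command --pt "0 -1.5 0 0 0" --pt "0 -1.5 0 0 0" --pt "48 -1.5 0 0 0" --pt "48 -1.5 0 0 0" --pt "48 -1.5 0 0 0"

```text
time: 46.33
position: [0.4494, -0.1556, 0.036]
tool_rot: [3.137, -0.162, 0.003]
ft_force: [0.2, 0.5, 0.0]
grip_width: 0.538
grip_force: 0.0
```

Request:
arm_command --pt "48 0 0 0 0" --pt "48 0 0 -10 0" --pt "48 0 0 -30 0" --pt "48 0 0 -60 0" --pt "48 0 0 -90 0"

```text
time: 46.75
position: [0.4484, -0.1547, 0.1269]
tool_rot: [-3.136, 0.16, 0.001]
ft_force: [0.4, -0.5, 0.9]
grip_width: 0.549
grip_force: 0.0
```

Request:
arm_command --pt "48 -5 0 -40 0" --pt "48 -5 0 -60 0" --pt "48 -5 0 -60 0" --pt "48 -5 0 -60 0"

```text
time: 47.08
position: [0.4446, -0.1555, 0.1873]
tool_rot: [3.134, -0.162, 0.004]
ft_force: [0.2, 0.7, 0.2]
grip_width: 0.553
grip_force: 0.0
```

```bash
python3 - <<'E'
from h import *
where(MOUTH[2],YR)
im,d,P=snap('wrist','w22.png')
for k in(1,2,3,4): inbay(k,im,d,P)
E
```

```text
t 47.08 pos [ 444.6 -155.5  187.3] yaw -5.92 uv -19.4 -1.7 tz [ 0.002 -0.003 -1.   ] w 48.1 F [0.2 0.7 0.2] gf 0.0
bay 1 center [ 5.7 -0.4] size [79.3 40.3] 0.3272707164287567 ideal u 6.0 u range [-33.4  45.2] v [-19.9  19.5] z 41.8 slope/100 -0.02
 stop u [46.  55.8]
bay 2 center [16.1 -0.2] size [99.8 40. ] 0.006242700852453709 ideal u 16.0 u range [-33.1  65.6] v [-19.8  19.7] z 41.9 slope/100 0.06
 stop u [66.  75.9]
bay 3 center [26.   0.3] size [ 41.  120.4] 89.9747543334961 ideal u 26.0 u range [-33.2  86. ] v [-19.3  20.1] z 41.7 slope/100 0.05
 stop u [86.  95.9]
bay 4 center [36.  -0.3] size [ 40.6 140.7] 89.89165496826172 ideal u 36.0 u range [-32.8 106.1] v [-20.2  19.1] z 42.0 slope/100 0.14
 stop u [105.9 115.8]
```

View pics/w22.png

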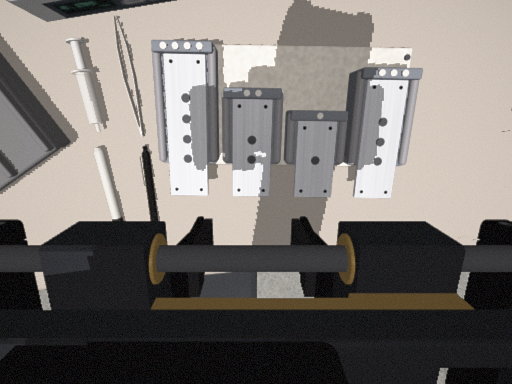

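All four plates sit in their own bays at (187,120), (250,145), (315,158) and (380,135). Plate 1 may be ~0.5 mm short of its stop, so I'll give it a gentle nudge from its front end.

Request:
arm_command --pt "0 -11 21 0 1" --pt "0 -22 42 0 1" --pt "0 -33.5 64 0 1" --pt "0 -33.5 64 30 1" --pt "0 -33.5 64 60 1"

```text
time: 47.55
position: [0.4031, -0.2171, 0.1248]
tool_rot: [3.134, -0.195, 0.001]
ft_force: [0.2, 0.1, -0.5]
grip_width: 0.256
grip_force: 0.0
```

Request:
arm_command --pt "0 0 0 25 0" --pt "0 0 0 50 0" --pt "0 0 0 70 0" --pt "0 0 0 80 0" --pt "0 0 0 80 0"

```text
time: 47.97
position: [0.4015, -0.2132, 0.0428]
tool_rot: [-3.131, 0.187, 0.008]
ft_force: [0.1, 0.9, 0.3]
grip_width: 0.009
grip_force: 0.0
```

```bash
python3 - <<'E'
from h import *
where(MOUTH[1],YR)
E
```

```text
t 47.97 pos [ 401.5 -213.2   42.8] yaw -6.84 uv -55.4 1.8 tz [-0.005  0.005 -1.   ] w 0.8 F [0.1 0.9 0.3] gf 0.0
```

Request:
arm_command --pt "0 0 1 0 0" --pt "0 1.5 1 0 0" --pt "0 3 1 0 0" --pt "0 4.5 1 0 0" --pt "0 6 1 0 0"

```text
time: 48.38
position: [0.4102, -0.2175, 0.0466]
tool_rot: [3.134, -0.19, 0.002]
ft_force: [0.3, -0.3, -0.4]
grip_width: 0.004
grip_force: 0.0
```

Request:
arm_command --pt "0 1 0 0 0" --pt "0 2 0 0 0" --pt "0 3 0 0 0" --pt "0 3 0 0 0"

```text
time: 48.72
position: [0.4112, -0.2174, 0.0454]
tool_rot: [-3.136, 0.19, 0.005]
ft_force: [-4.2, -0.5, 2.1]
grip_width: 0.006
grip_force: 2.2
```

```bash
python3 - <<'E'
from h import *
where(MOUTH[1],YR)
E
```

```text
t 48.72 pos [ 411.2 -217.4   45.4] yaw -6.92 uv -45.3 -1.2 tz [-0.003  0.    -1.   ] w 0.5 F [-4.2 -0.5  2.1] gf 2.2
```

Over 4 N of resistance from a 52 g plate means it is against the stop. Back off, rise and check.

Request:
arm_command --pt "0 -4 0 0 0" --pt "0 -8 0 0 0" --pt "0 -8 0 -30 0" --pt "0 -8 0 -65 0" --pt "0 -8 0 -100 0"

```text
time: 49.13
position: [0.4045, -0.2154, 0.1464]
tool_rot: [-3.134, 0.187, -0.0]
ft_force: [1.1, -1.3, 0.4]
grip_width: 0.004
grip_force: 0.0
```

Request:
arm_command --pt "0 15 0 -30 0" --pt "0 20 0 -45 0" --pt "0 20 0 -45 0" --pt "0 20 0 -45 0" --pt "0 20 0 -45 0"

```text
time: 49.55
position: [0.4236, -0.2184, 0.1897]
tool_rot: [-3.135, 0.189, 0.002]
ft_force: [0.1, 0.2, -0.3]
grip_width: 0.008
grip_force: 0.0
```

```bash
python3 - <<'E'
from h import *
where(MOUTH[1],YR)
im,d,P=snap('wrist','w23.png')
for k in(1,2,3,4): inbay(k,im,d,P)
E
```

```text
t 49.55 pos [ 423.6 -218.4  189.7] yaw -6.91 uv -32.8 -0.8 tz [-0.001  0.001 -1.   ] w 0.7 F [ 0.1  0.2 -0.3] gf 0.0
bay 1 center [ 5.7 -0.5] size [79.7 40. ] 0.00021407649910543114 ideal u 6.0 u range [-33.6  45.6] v [-20.1  19. ] z 42.0 slope/100 2.31
 stop u [39.6 55.7]
bay 2 center [16.3 -0.4] size [99.7 40.4] 0.2141546756029129 ideal u 16.0 u range [-33.1  65.6] v [-20.2  19.1] z 41.9 slope/100 0.11
 stop u [65.9 75.6]
bay 3 center [26.3 -0.1] size [ 40.5 119.9] 89.78187561035156 ideal u 26.0 u range [-33.2  86. ] v [-19.4  19.9] z 41.8 slope/100 0.07
 stop u [85.9 95.4]
bay 4 center [36.6 -0.6] size [ 40.7 140. ] 89.74168395996094 ideal u 36.0 u range [-32.8 106.1] v [-20.4  19. ] z 42.0 slope/100 0.13
 stop u [105.8 115.7]
```

```bash
python3 - <<'E'
from h import *
im,d,P=snap('wrist','w24.png');c=cloud(P,d);k=1
a=np.radians(YR);U=np.array([np.cos(a),np.sin(a)]);V=np.array([-U[1],U[0]]);q=c[...,:2]*1000-MOUTH[k];u=q@U;v=q@V;z=c[...,2]*1000
for lo in range(-35,56,5):
    print(lo,[round(float(np.median(z[(u>=lo)&(u<lo+5)&(v>=w)&(v<w+8)&(d>.05)])),1) for w in(-20,-12,-4,4,12)])
cv2.imwrite('pics/c24.png',cv2.resize(cv2.cvtColor(im[60:230,150:400],cv2.COLOR_RGB2BGR),(750,510),interpolation=3))
E
```

```text
-35 [41.0, 42.7, 224.2, 223.8, 41.0]
-30 [41.3, 41.8, 42.6, 41.9, 41.1]
-25 [41.3, 190.7, 193.6, 192.2, 41.2]
-20 [41.6, 41.8, 41.1, 41.8, 41.3]
-15 [287.6, 42.3, 41.4, 266.9, 268.3]
-10 [284.7, 286.7, 288.4, 286.9, 286.4]
-5 [268.7, 268.6, 262.1, 268.6, 268.8]
0 [267.4, 265.9, 258.8, 266.2, 267.5]
5 [259.1, 259.8, 42.1, 260.0, 260.5]
10 [42.2, 42.2, 42.0, 42.1, 42.1]
15 [42.3, 42.3, 42.5, 42.3, 42.3]
20 [42.1, 42.6, 42.3, 42.3, 42.2]
25 [42.5, 42.4, 42.7, 42.7, 42.6]
30 [42.7, 42.6, 42.7, 42.7, 42.7]
35 [42.7, 42.8, 42.9, 42.7, 42.7]
40 [42.8, 42.8, 42.9, 43.0, 42.8]
45 [48.5, 48.4, 48.8, 48.5, 48.4]
50 [48.7, 49.1, 49.5, 48.5, 48.7]
55 [8.2, 8.3, 9.0, 8.9, 8.5]
```

View pics/c24.png

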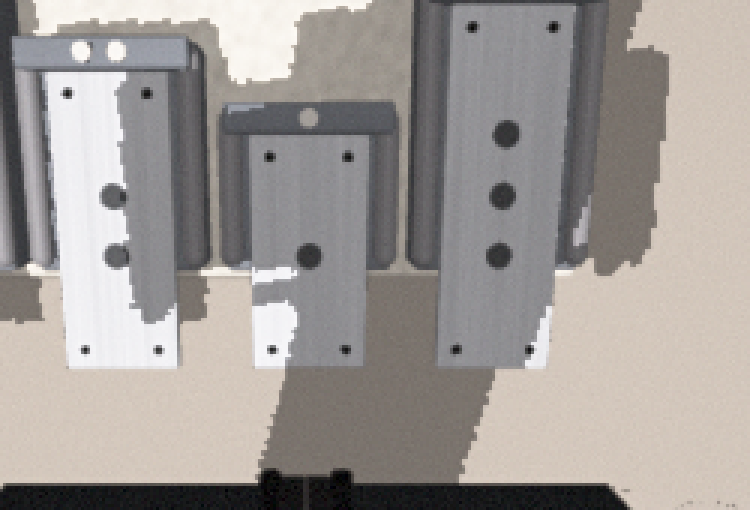

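Plate 1 now tilts by ~1.4°, with its inner end 1 mm up: the nudge rocked it over the mouth edge. I'll wait briefly and measure again before pressing it down.

Request:
arm_command --pt "0 0 0 0 0" --pt "0 0 0 0 0" --pt "0 0 0 0 0" --pt "0 0 0 0 0" --pt "0 0 0 0 0"

```text
time: 50.07
position: [0.4244, -0.2187, 0.1906]
tool_rot: [-3.136, 0.189, 0.0]
ft_force: [-0.3, -0.2, 0.5]
grip_width: 0.006
grip_force: 0.0
```

```bash
python3 - <<'E'
from h import *
where(MOUTH[1],YR)
im,d,P=snap('wrist')
d=np.where(d<.2,0,d);c=cloud(P,d);k=1
a=np.radians(YR);U=np.array([np.cos(a),np.sin(a)]);V=np.array([-U[1],U[0]]);q=c[...,:2]*1000-MOUTH[k];u=q@U;v=q@V;z=c[...,2]*1000
m=(abs(v)<18)&(u>-33)&(u<44)&(abs(z-42)<4);print(np.polyfit(u[m],z[m],1))
E
```

```text
t 50.07 pos [ 424.4 -218.7  190.6] yaw -6.9 uv -32.0 -1.0 tz [-0.  0. -1.] w 0.5 F [-0.3 -0.2  0.5] gf 0.0
[2.41927883e-02 4.18500439e+01]
```

Request:
arm_command --pt "0 20 -0.5 0 0" --pt "0 40 -0.5 0 0" --pt "0 55 -0.5 20 0" --pt "0 55 -0.5 50 0" --pt "0 55 -0.5 80 0"

```text
time: 50.53
position: [0.4808, -0.2249, 0.1103]
tool_rot: [-3.136, 0.189, -0.004]
ft_force: [-0.4, -0.4, -0.3]
grip_width: 0.008
grip_force: 0.0
```

Request:
arm_command --pt "0 0 0 20 0" --pt "0 0 0 35 0" --pt "0 0 0 42 0" --pt "0 0 0 45 0" --pt "0 0 0 45 0"

```text
time: 50.95
position: [0.4792, -0.2249, 0.0657]
tool_rot: [-3.136, 0.189, 0.0]
ft_force: [0.1, -0.6, 0.5]
grip_width: 0.005
grip_force: 0.0
```

```bash
python3 - <<'E'
from h import *
where(MOUTH[1],YR)
E
```

```text
t 50.95 pos [ 479.2 -224.9   65.7] yaw -6.91 uv 23.1 -0.5 tz [-0.  0. -1.] w 0.4 F [ 0.1 -0.6  0.5] gf 0.0
```

Request:
arm_command --pt "0 0 0 3 0" --pt "0 0 0 6 0" --pt "0 0 0 8 0" --pt "0 0 0 9 0" --pt "0 0 0 9.5 0"

```text
time: 51.37
position: [0.4791, -0.2251, 0.0565]
tool_rot: [3.135, -0.189, 0.0]
ft_force: [-2.3, 0.4, 6.4]
grip_width: 0.008
grip_force: 2.7
```

Request:
arm_command --pt "0 0 0 0.7 0" --pt "0 0 0 1.4 0" --pt "0 0 0 1.4 0"

```text
time: 51.62
position: [0.4791, -0.2251, 0.0564]
tool_rot: [3.135, -0.189, -0.002]
ft_force: [-5.2, 1.4, 12.9]
grip_width: 0.008
grip_force: 6.3
```

Request:
arm_command --pt "0 0 0 -10 0" --pt "0 0 0 -40 0" --pt "0 0 0 -80 0" --pt "0 -20 0 -115 0" --pt "0 -55 0 -130 0"

```text
time: 52.03
position: [0.4296, -0.2179, 0.1896]
tool_rot: [-3.136, 0.182, -0.015]
ft_force: [-1.4, -0.5, 2.6]
grip_width: 0.004
grip_force: 0.0
```

Request:
arm_command --pt "0 0 0 0 0" --pt "0 0 0 0 0" --pt "0 0 0 0 0" --pt "0 0 0 0 0"

```text
time: 52.37
position: [0.4248, -0.2177, 0.1839]
tool_rot: [-3.134, 0.188, 0.001]
ft_force: [-0.3, -0.3, 0.3]
grip_width: 0.007
grip_force: 0.0
```

```bash
cat >> h.py <<'E'
def chk(k=1):
    im,d,P=snap('wrist');d=np.where(d<.2,0,d);c=cloud(P,d)
    a=np.radians(YR);U=np.array([np.cos(a),np.sin(a)]);V=np.array([-U[1],U[0]]);q=c[...,:2]*1000-MOUTH[k];u=q@U;v=q@V;z=c[...,2]*1000
    m=(abs(v)<18)&(u>-33)&(u<STOP[k]-2)&(abs(z-42)<4);print(k,'fit',np.polyfit(u[m],z[m],1))
    inbay(k,im,d,P)
E
python3 - <<'E'
from h import *
where(MOUTH[1],YR)
for k in (1,2,3,4): chk(k)
E
```

```text
t 52.37 pos [ 424.8 -217.7  183.9] yaw -6.86 uv -31.8 0.0 tz [-0.     0.002 -1.   ] w 0.6 F [-0.3 -0.3  0.3] gf 0.0
1 fit [3.35945664e-04 4.18829250e+01]
bay 1 center [ 6.3 -0.4] size [78.9 40. ] 0.049870893359184265 ideal u 6.0 u range [-33.   45.7] v [-19.9  18.9] z 41.9 slope/100 -0.01
 stop u [40.5 40.5]
2 fit [1.87428176e-03 4.19308963e+01]
bay 2 center [15.8 -0.2] size [ 40.4 100.6] 89.8841552734375 ideal u 16.0 u range [-33.  66.] v [-20.1  19.1] z 41.9 slope/100 0.29
 stop u [66.3 75.2]
3 fit [5.4530006e-04 4.1805870e+01]
bay 3 center [26.2 -0.1] size [120.2  40.8] 0.13245463371276855 ideal u 26.0 u range [-33.5  86. ] v [-19.4  19.9] z 41.8 slope/100 0.15
 stop u [86.3 95.6]
4 fit [5.75347302e-04 4.20433492e+01]
bay 4 center [36.1 -0.2] size [ 41.4 141. ] 89.78703308105469 ideal u 36.0 u range [-32.8 106.1] v [-20.5  18.9] z 42.0 slope/100 0.14
 stop u [105.9 115.3]
```

All four are flat (slope ≤ 0.2 %), centred and against their stops, and the robot is clear. I'm handing in.

```bash
python3 -c "
from h import *
print(close_job())"
```

```text
the job is handed in; nothing more can be done
None
```

All four plates are in their own bays, flat and against their stops, and the job is handed in at about 52 s; plate 1 tilted slightly after an extra nudge, and I pressed it flat again before handing in.

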